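# Tighten the castle nuts of the link arms in the leaf jig

## Robot

A 6-joint arm with a two-finger parallel gripper is mounted at the origin on a cart in front of the work surface, level with it; the furniture and walls round the work are solid. World frame = base frame: x ahead of the robot, y to its left, z up, the work surface at z = 0. Lengths are in mm, angles in rad, forces in N, time in s.
With the tool pointing down it reaches from about 350 to 875 mm from the base axis. Payload 15.5 kg.
Tool frame: the origin (TCP) lies between the finger pads; the fingertips stand 19 mm ahead of it and the grasp point (between the pads) is the TCP; z points along the fingers, y is the line along which they close (so a half turn about z gives the same grasp; the last joint's range is limited). The gripper opens to 85 mm and grips with 20 to 120 N. Pads are 22 mm wide; open, the fingers measure 114 mm over their backs; the gripper's body (76 mm by 85 mm) begins 54 mm behind the grasp point. The pads swing forward as they close: fully open they stand 13 mm farther back than shut.
Start: joints at [-1.296, 0.494, 1.345, -0, 1.302, -0.096], TCP at [226.477, -582.525, 250.277] pointing down, gripper open.
Joint ranges: [-2.91, 2.91], [-0.82, 2.16], [0.22, 2.67], [-1.22, 4.37], [0.12, 2.79], [-3.08, 3.08]. Speed limits (rad/s): [1.89, 1.89, 2.57, 3.01, 3.01, 3.01].

## Interface

Orientations are given as a unit quaternion [w, x, y, z].
In Python, from cell import readout, get_image, get_calibration, order gives the robot as it stands. The module is installed in compiled form; this text tells all that it offers.
- The arm moves only by the tool move_arm, never from a script. Its argument "targets" is a list of rows, each a list of 3 entries, a list of its own where there are three numbers: the shift along the tool's x, y, z in units of 500 mm (1.0 is 500 mm), then the turn, a rotation vector about the tool's x, y, z in units of 0.15 rad (1.0 is 0.15 rad), then the opening, from 0 (shut) to 1 (fully open). A call has 1 to 10 rows; each row shifts and turns the commanded pose from where the row before left it, along the tool's axes as they then stand; what a row does not reach is not made up. A row lasts 1/8 s, in which the tool goes at most 62.5 mm and 10.7 degrees, less where a joint would pass 70% of its speed; a pose out of reach is approached as far as the arm can. A call with a number of a shift or a turn outside -1 to 1 is refused whole. A call with a gripper value outside its range is refused whole. The fingers move at their own pace and stop on an object; "grip_force" is the grip in N (left out, the last holds). Time passes only in rows, so rows that do not move let the fingers close. It gives the time, the measured TCP pose, the force, the opening and the grip force at its end, in the units of the state.
- readout.get_obs(): the state, without advancing time (a new reading comes with each control period).
- get_image(name): name is "scene" or "top" or "wrist"; returns the picture (420x560x3 uint8, blue, green, red); there is no depth.
- get_calibration(name): a dict with "K" (3x3 intrinsics, pixels), "rvec" (rotation vector, rad) and "tvec" (3), from world to camera coordinates, as OpenCV has them; the wrist camera has in their place "mount" (4x4, takes a point from camera to tool coordinates, whose origin is the TCP and whose axes are the flange's). Camera axes: x right, y down, z forward; pixel columns grow to the right and rows downward; lengths in mm; the calibration is good to about 2 mm. A picture is of the moment at which its call begins: read the wrist's pose just before it. get_calibration takes no time and is no camera call.
- order.close_job(): hands the job in; it is judged then, once.
The state is a dict: "time_s": time; "joints": joint angles; "joint_velocities": joint speeds; "effort": joint torques, N m; "eef_pos": TCP position; "tool_rot": TCP orientation; "wrist_force": force on the tool from outside, world axes, zero at the start; "ft_torque": the same for the moment, N m; "grip_width": finger opening in mm; "gripper_force": force on a finger pad.
Only numpy, scipy, OpenCV 4.12 (cv2) and the standard library are available. Lean on these libraries where they do the work, as an engineer would, in place of code of your own. Each camera call takes 0.05 s, during which the arm holds its last target. There are 200 camera calls.

## Task

Set every link arm on the bench fully home in a pocket of the jig, turned the one way its lug fits, then swing the hold-down frame shut over them and turn its latch in. After that tighten each arm's castle nut clockwise until its yellow stripe reaches the stripe on the washer, and then a little further, to the very first slot that comes in line with the cotter hole, ready for the split pins. Leave the lamp, the spray can and the jar alone.

Things in the scene. Friction and masses are not known exactly. Their poses are not given: they have to be found in the camera images.
- link_1_mid (a point): Link arm 1 (all alike; may be absent): dark green forging 110 x 54 x 20 mm, 0.6 kg with stud and nut, lying nut up; lift it by the nut. Point on the stud axis, 10 mm above the underside; z up, x to the tail, y to the lug side. Outline: bar x -24 to 86, y -20 to 20 mm, ends bevelled 8; lug x 14 to 40, out to y 34; lower edges bevelled 3. Washer under the nut 47 mm across, top 31 mm up.
- nut_1 (a joint): Turn of castle nut 1, rad, clockwise from above (tightening) positive. 0 = tight: yellow stripe on a corner of the nut at the yellow stripe on washer and arm (which points along the arm to the tail). Starts 1.3 to 2.4 short. Takes 0.4 N m at first, growing to 0.7; stays where it is left. The first slot after the mark meets the hole 0.25 to 0.9 rad past 0.
- nut_1_mid (a point): Castle nut of arm 1: hexagon 36 mm across flats, 31 to 50 mm above the arm's underside, then a round crown 34 mm across up to 59; stud end at 64. Point on its axis 45 mm above the underside, turning with the nut; z up, x along one slot pair, 30 deg anticlockwise of the striped corner. Six slots 7 mm wide, 60 deg apart, one over each flat (x is square to two flats).
- stud_1_hole (a point): Centre of the 6 mm cotter hole across the 24 mm stud of arm 1, 55 mm above the arm's underside, level with the nut's slots; x along the hole, as is the white line on the stud's end face. Its direction differs from arm to arm; the stud does not turn in its arm.
- link_2_mid (a point): Link arm 2 (all alike; may be absent): dark green forging 110 x 54 x 20 mm, 0.6 kg with stud and nut, lying nut up; lift it by the nut. Point on the stud axis, 10 mm above the underside; z up, x to the tail, y to the lug side. Outline: bar x -24 to 86, y -20 to 20 mm, ends bevelled 8; lug x 14 to 40, out to y 34; lower edges bevelled 3. Washer under the nut 47 mm across, top 31 mm up.
- nut_2 (a joint): Turn of castle nut 2, rad, clockwise from above (tightening) positive. 0 = tight: yellow stripe on a corner of the nut at the yellow stripe on washer and arm (which points along the arm to the tail). Starts 1.3 to 2.4 short. Takes 0.4 N m at first, growing to 0.7; stays where it is left. The first slot after the mark meets the hole 0.25 to 0.9 rad past 0.
- nut_2_mid (a point): Castle nut of arm 2: hexagon 36 mm across flats, 31 to 50 mm above the arm's underside, then a round crown 34 mm across up to 59; stud end at 64. Point on its axis 45 mm above the underside, turning with the nut; z up, x along one slot pair, 30 deg anticlockwise of the striped corner. Six slots 7 mm wide, 60 deg apart, one over each flat (x is square to two flats).
- stud_2_hole (a point): Centre of the 6 mm cotter hole across the 24 mm stud of arm 2, 55 mm above the arm's underside, level with the nut's slots; x along the hole, as is the white line on the stud's end face. Its direction differs from arm to arm; the stud does not turn in its arm.
- link_3_mid (a point): Link arm 3 (all alike; may be absent): dark green forging 110 x 54 x 20 mm, 0.6 kg with stud and nut, lying nut up; lift it by the nut. Point on the stud axis, 10 mm above the underside; z up, x to the tail, y to the lug side. Outline: bar x -24 to 86, y -20 to 20 mm, ends bevelled 8; lug x 14 to 40, out to y 34; lower edges bevelled 3. Washer under the nut 47 mm across, top 31 mm up.
- nut_3 (a joint): Turn of castle nut 3, rad, clockwise from above (tightening) positive. 0 = tight: yellow stripe on a corner of the nut at the yellow stripe on washer and arm (which points along the arm to the tail). Starts 1.3 to 2.4 short. Takes 0.4 N m at first, growing to 0.7; stays where it is left. The first slot after the mark meets the hole 0.25 to 0.9 rad past 0.
- nut_3_mid (a point): Castle nut of arm 3: hexagon 36 mm across flats, 31 to 50 mm above the arm's underside, then a round crown 34 mm across up to 59; stud end at 64. Point on its axis 45 mm above the underside, turning with the nut; z up, x along one slot pair, 30 deg anticlockwise of the striped corner. Six slots 7 mm wide, 60 deg apart, one over each flat (x is square to two flats).
- stud_3_hole (a point): Centre of the 6 mm cotter hole across the 24 mm stud of arm 3, 55 mm above the arm's underside, level with the nut's slots; x along the hole, as is the white line on the stud's end face. Its direction differs from arm to arm; the stud does not turn in its arm.
- pocket_1 (a point): Pocket 1 of the jig (a fixed light metal plate 292 x 172 x 20 mm, three pockets 88 mm apart; any arm fits any pocket): cutout of the arm's outline with its lug notch, 12 mm deep, 1.5 mm play all round. Point on its floor, 8 mm above the worktop, where a seated arm's stud axis stands; z up, x to where the tail lies, y to the lug notch.
- pocket_2 (a point): Pocket 2 of the jig (a fixed light metal plate 292 x 172 x 20 mm, three pockets 88 mm apart; any arm fits any pocket): cutout of the arm's outline with its lug notch, 12 mm deep, 1.5 mm play all round. Point on its floor, 8 mm above the worktop, where a seated arm's stud axis stands; z up, x to where the tail lies, y to the lug notch.
- pocket_3 (a point): Pocket 3 of the jig (a fixed light metal plate 292 x 172 x 20 mm, three pockets 88 mm apart; any arm fits any pocket): cutout of the arm's outline with its lug notch, 12 mm deep, 1.5 mm play all round. Point on its floor, 8 mm above the worktop, where a seated arm's stud axis stands; z up, x to where the tail lies, y to the lug notch.
- frame (a joint): Hold-down frame, hinged along a long edge of the jig: rad, 0 = shut (cross-bar over the arms' tails, 1.5 mm clear when they are home; an arm that is not home stops it), 1.6 to 1.8 at the start (standing open), stop at 1.85. Stiff hinge, 0.75 N m: it stays where it is left.
- frame_handle (a point): Middle of the frame's black round handle, 16 mm thick, 132 mm long, parallel to the hinge line and 173 mm from it; x along the handle. Shut, it is 54 mm above the worktop, beyond the jig's edge. Two thin rods, 58 mm either side of its middle, carry it; the frame's cross-bar runs 46 mm nearer the hinge.
- frame_hinge (a point): Middle of the frame's hinge line, 33 mm above the worktop, fixed to the jig; x along the line, y to the side where the frame lies when shut (the handle's middle is then 172 mm off along y and 21 mm higher); the frame opens by rising from that side, over and past upright.
- latch (a joint): Turn latch on a post at one front corner of the jig: rad, 0 = latched (nose over the end of the frame's side arm, at a stop), 1.2 to 1.5 at the start (turned out of the way); turns about a vertical axis, anticlockwise from above to latch. Takes 0.12 N m; stays where it is left.
- latch_grip (a point): On the latch's axis, 62 mm above the worktop, middle of its black wing: 46 mm long, 11 mm thick, 51 to 72 mm above the worktop; z up, x along the wing to the nose end (white mark). Under the wing the nose bar, 12 mm wide, reaches 26 mm from the axis.
- work_lamp: Bystander: black hand lamp with a green band, 66 x 90 x 40 mm, behind the jig; origin at its underside.
- can_blue: Bystander: spray can, 59 mm thick, 176 mm high, behind the jig; origin at its underside.
- paste_jar: Bystander: white jar, 55 mm thick, 90 mm high, at the right; origin at its underside.
- bench_vise: Fixed obstacle: the big bench vise between the jig and the right-hand part of the bench, where an arm may lie too; 0.17 m high where things are carried across it (x above 0.4 m), 0.23 m at its jaws nearer the robot.

How it is judged:
By the outcome, as a careful person would: the job done as asked, in the order asked, and still so for the second after the job is handed in, with the robot touching nothing.
Of link_1, link_2, link_3 only 2 to 3 are there at a start; the rules pass over those that are not, and their reading is None.
At some moment in a run one of link_1, link_2, link_3 may be knocked a few centimetres aside while the robot is not near it.
Once in a run the grip may slacken for a moment while it holds something.
It also fails if it takes over 210 s, if anything falls off the work surface, if the arm or the gripper's body presses on something with over 40 N, if the wrist force passes 120 N, or if a joint passes its speed limit or range.

## Working session

There is one attempt and no reset: what is moved stays moved. The work goes in short steps, Python scripts to look and compute and a tool call to move; the robot and the scene stay as the last step left them, time stands still between calls to the robot, and variables do not carry over. Pictures are saved under pics/ and viewed, at most 14 in all, crops included, and the job is handed in when it is done.

Besides the shell and the picture viewer there is one more tool, called after "Call:" as a command line: name --argument value ..., lists and objects as JSON in quotes. move_arm: Moves the arm, as the interface text tells. Its arguments: {"type":"object","properties":{"targets":{"type":"array","items":{"type":"array"}},"grip_force":{"type":"number"}},"required":["targets"]}

```bash
mkdir -p pics; ls; python3 - <<'E'
from cell import readout,get_image,get_calibration
import cv2,numpy as np
o=readout.get_obs()
for k,v in o.items(): print(k,np.round(v,3))
for n in("scene","top","wrist"):
    cv2.imwrite(f"pics/{n}0.png",get_image(n)); c=get_calibration(n)
    for k,v in c.items(): print(n,k,np.round(v,4).tolist())
E
```

```text
pics
time_s 0.0
joints [-1.295  0.494  1.346  0.     1.303 -0.095]
joint_velocities [ 0.001 -0.     0.     0.002 -0.002 -0.001]
effort [-2.0000e-03 -8.8218e+01 -3.8388e+01 -0.0000e+00  1.0000e-02 -0.0000e+00]
eef_pos [ 226.391 -582.177  249.676]
tool_rot [-0.001  0.983  0.184 -0.   ]
wrist_force [-0.508 -0.239 -0.771]
ft_torque [ 0.019 -0.029  0.004]
gripper_force 0.0
grip_width 85.669
scene K [[533.6021, 0.0, 279.2621], [0.0, 533.6021, 210.5508], [0.0, 0.0, 1.0]]
scene rvec [1.0024, -2.1791, 1.2641]
scene tvec [347.946, 292.0591, 1216.7233]
top K [[436.0918, 0.0, 283.5579], [0.0, 436.0918, 215.0525], [0.0, 0.0, 1.0]]
top rvec [2.1245, -2.1512, 0.1344]
top tvec [-29.7939, 576.4216, 1216.6398]
wrist K [[302.8071, 0.0, 281.0725], [0.0, 302.8071, 211.7507], [0.0, 0.0, 1.0]]
wrist mount [[-0.0008, -0.9578, -0.2876, 73.1076], [1.0, -0.0007, -0.0006, -0.6274], [0.0004, -0.2876, 0.9578, -122.6859], [0.0, 0.0, 0.0, 1.0]]
```

View pics/top0.png

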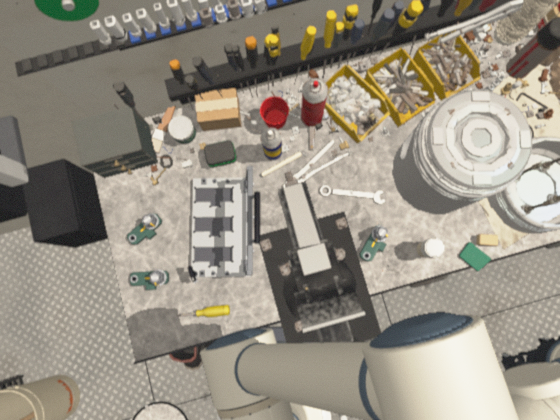

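View pics/scene0.png

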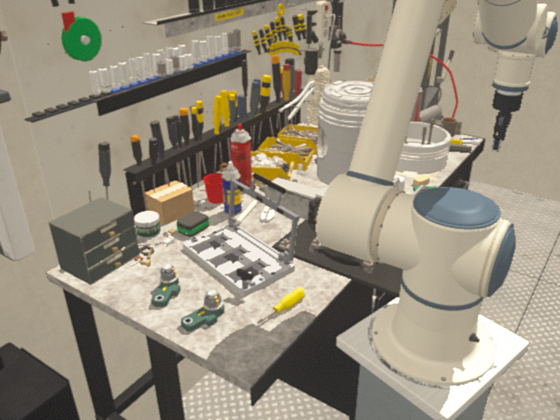

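```bash
cat > h.py <<'E'
from cell import readout,get_image,get_calibration
import cv2,numpy as np
from scipy.spatial.transform import Rotation as R
def tool():
    o=readout.get_obs(); q=o["tool_rot"]; T=np.eye(4)
    T[:3,:3]=R.from_quat([q[1],q[2],q[3],q[0]]).as_matrix(); T[:3,3]=o["eef_pos"]; return T
def cam(name,T=None):
    """camera->world 4x4 and K"""
    c=get_calibration(name)
    if name=="wrist": return (tool() if T is None else T)@np.array(c["mount"]),np.array(c["K"])
    M=np.eye(4); M[:3,:3]=cv2.Rodrigues(np.array(c["rvec"],float))[0]; M[:3,3]=np.ravel(c["tvec"])
    return np.linalg.inv(M),np.array(c["K"])
def cast(px,z,C,K):
    px=np.atleast_2d(px).astype(float); d=np.c_[px,np.ones(len(px))]@np.linalg.inv(K).T@C[:3,:3].T
    o=C[:3,3]; return o+d*((z-o[2])/d[:,2:3])
def proj(p,C,K):
    q=(np.atleast_2d(p)-C[:3,3])@C[:3,:3]@K.T; return q[:,:2]/q[:,2:]
def snap(fn=None):
    T=tool(); im=get_image("wrist"); 
    if fn: cv2.imwrite(fn,im)
    C,K=cam("wrist",T); return im,C,K
E
python3 - <<'E'
from h import *
im=cv2.imread("pics/top0.png"); C,K=cam("top")
for n,p,z in[("A",(145,228),20),("B",(150,280),20),("C",(372,243),20),("jigTL",(192,180),20),("jigBL",(190,277),20),("jigTR",(240,180),20),("jigBR",(240,275),20),("jar",(433,248),90),("handle",(255,218),170)]:
    print(n,cast(p,z,C,K).round(0)[0][:2])
c=im[165:300,110:290]; cv2.imwrite("pics/c1.png",cv2.resize(c,None,fx=4.4,fy=4.4,interpolation=cv2.INTER_CUBIC))
E
```

```text
A [546. 371.]
B [395. 351.]
C [ 494. -292.]
jigTL [688. 235.]
jigBL [402. 235.]
jigTR [686.  92.]
jigBR [406.  91.]
jar [ 473. -444.]
handle [551.  35.]
```

View pics/c1.png

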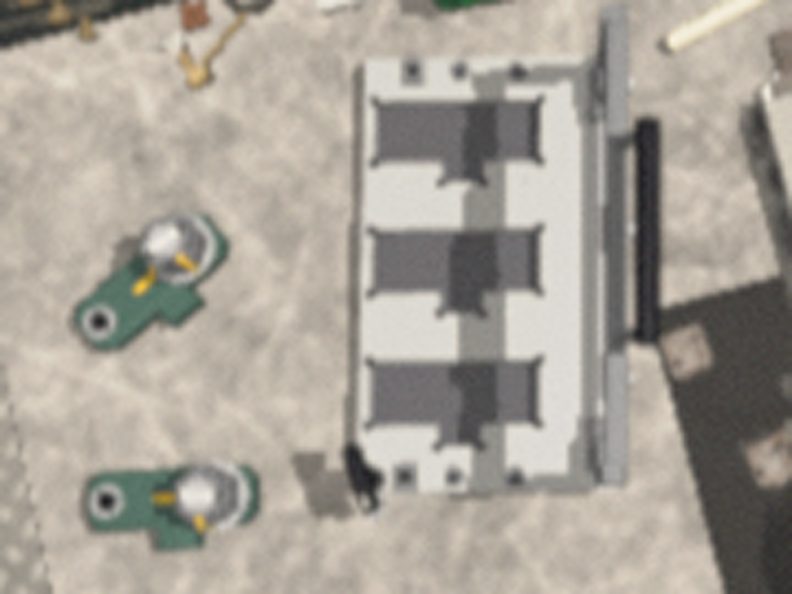

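Call:
move_arm --targets '[[[0.08,-0.039,0],[0,0,0],1],[[0.08,-0.039,0],[0,0,0],1],[[0.08,-0.039,0],[0,0,0],1],[[0.08,-0.039,0],[0,0,0],1],[[0.08,-0.039,0],[0,0,0],1],[[0.08,-0.039,0],[0,0,0],1],[[0.08,-0.039,0],[0,0,0],1],[[0.08,-0.039,0],[0,0,0],1],[[0.07,-0.034,0],[0,0,0],1],[[0,0,0],[0,0,0],1]]'

```text
time_s: 1.4
eef_pos: [496.0, -290.7, 250.1]
tool_rot: [-0.0, 0.983, 0.186, 0.0]
wrist_force: [-0.5, -0.6, 0.8]
grip_width: 85.5
gripper_force: 0.0
```

```bash
python3 - <<'E'
from h import *
print(tool().round(2)); im,C,K=snap("pics/w1.png")
cv2.imwrite("pics/w1.png",cv2.resize(im,(800,600),interpolation=cv2.INTER_CUBIC))
E
```

```text
[[ 9.3000e-01  3.7000e-01 -0.0000e+00  4.9599e+02]
 [ 3.7000e-01 -9.3000e-01  0.0000e+00 -2.9070e+02]
 [ 0.0000e+00 -0.0000e+00 -1.0000e+00  2.5006e+02]
 [ 0.0000e+00  0.0000e+00  0.0000e+00  1.0000e+00]]
```

View pics/w1.png

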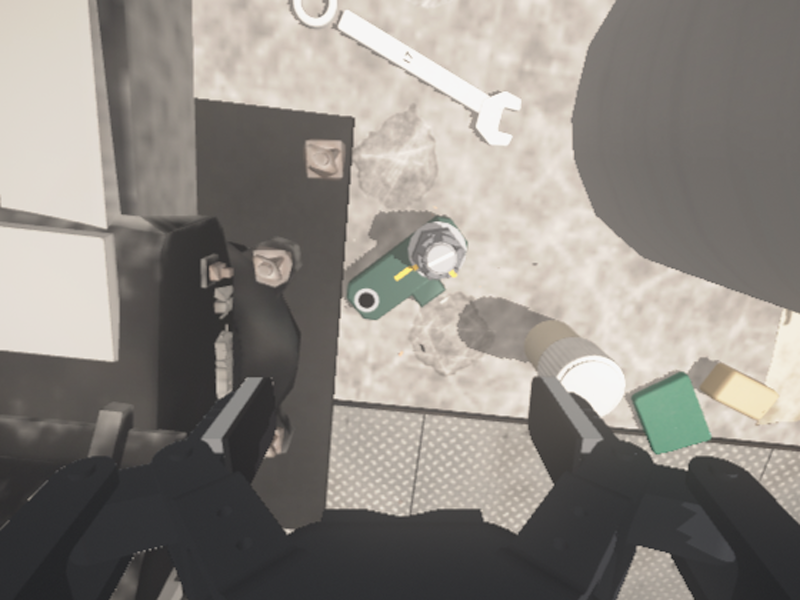

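```bash
cat >> h.py <<'E'
def go(p,yaw=None,n=None,T=None):
    """print per-row shift/turn (units) from current pose to TCP p with tool x at yaw (deg); turn first, then shift"""
    T=tool() if T is None else T; y0=np.degrees(np.arctan2(T[1,0],T[0,0])); 
    dz=0
    if yaw is not None: dz=-((yaw-y0+180)%360-180)
    y1=np.radians(y0-dz); Rz=np.array([[np.cos(y1),np.sin(y1),0],[np.sin(y1),-np.cos(y1),0],[0,0,-1]])
    s=Rz.T@(np.array(p)-T[:3,3]); L=np.linalg.norm(s)
    print(f"yaw now {y0:.2f} turn_z total {np.radians(dz)/.15:.3f} units; shift total {np.round(s/500,4)} (>= {int(np.ceil(L/55))} rows)")
E
python3 - <<'E'
from h import *
C,K=cam("wrist")
s=cast((308,181),64,C,K)[0]; t=cast((366*.7,299*.7),20,C,K)[0]; print(s,t, np.degrees(np.arctan2(*(t-s)[1::-1])))
E
```

```text
[ 517.49713827 -311.99477841   64.        ] [ 456.06368428 -273.67678626   20.        ] 148.04690275463264
```

Call:
move_arm --targets '[[[-0.0025,0.014,0.06],[0,0,0],1],[[-0.0025,0.014,0.06],[0,0,0],1],[[-0.0025,0.014,0.06],[0,0,0],1],[[-0.0025,0.014,0.06],[0,0,0],1],[[0,0,0],[0,0,0],1]]'

```text
time_s: 2.08
eef_pos: [498.5, -320.9, 128.5]
tool_rot: [-0.001, 0.983, 0.184, -0.001]
wrist_force: [-0.0, 0.6, 0.2]
grip_width: 85.6
gripper_force: 0.0
```

```bash
python3 - <<'E'
from h import *
print(tool()[:3,3].round(1)); im,C,K=snap()
cv2.imwrite("pics/w2.png",im)
x0,y0=140,100;c=im[y0:y0+210,x0:x0+280]; cv2.imwrite("pics/w2c.png",cv2.resize(c,(800,600),interpolation=cv2.INTER_CUBIC))
E
```

```text
[ 498.5 -320.9  128.5]
```

View pics/w2c.png

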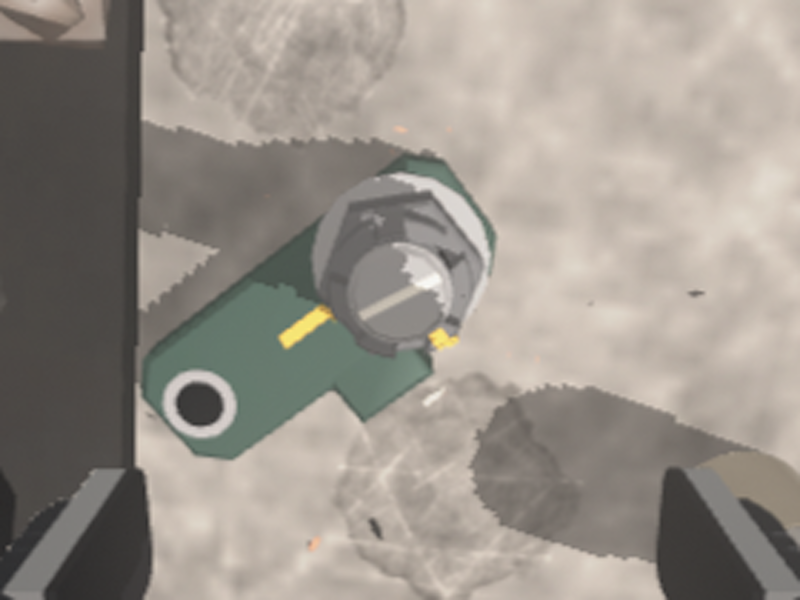

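```bash
cat >> h.py <<'E'
def arm(st,tail,l0,l1,yel,C,K,zb=0,ny=50):
    """full-image pixels of stud end centre, tail hole centre, white line ends, nut's yellow corner (top)"""
    a=lambda d:np.degrees(np.arctan2(d[1],d[0]))
    s=cast(st,64+zb,C,K)[0]; t=cast(tail,20+zb,C,K)[0]; l=cast([l0,l1],64+zb,C,K); y=cast(yel,ny+zb,C,K)[0]
    print("stud",s[:2].round(1),"tail dir %.1f dist %.1f"%(a(t-s),np.hypot(*(t-s)[:2])),"line %.1f mod180"%(a(l[1]-l[0])%180),"yellow corner %.1f dist %.1f"%(a(y-s),np.hypot(*(y-s)[:2])))
    return s,a(t-s)
E
python3 - <<'E'
from h import *
C,K=cam("wrist")
f=lambda x,y:(140+x*.35,100+y*.35)
arm(f(399,291),f(200,403),f(362,318),f(440,275),f(450,336),C,K)
# project model overlay check: bar corners
s=cast(f(399,291),64,C,K)[0]; t=np.radians(148)
for e in [(f(355,417),20),(f(433,368),20),(f(300,232),20),(f(345,207),50),(f(480,240),50)]:
    p=cast(*e,C,K)[0]-s; print(np.round([p[0]*np.cos(t)+p[1]*np.sin(t),-p[0]*np.sin(t)+p[1]*np.cos(t)],1))
E
```

```text
stud [ 520.1 -311. ] tail dir 149.1 dist 73.5 line 140.9 mod180 yellow corner -119.5 dist 19.6
[40.3 31.8]
[13.2 33.2]
[ 18.9 -20.3]
[  0.2 -21. ]
[-20.7   4.4]
```

```bash
python3 - <<'E'
from h import *
go((520,-310.5,53),59.5)
E
```

```text
yaw now 21.18 turn_z total -4.459 units; shift total [0.0391 0.0251 0.154 ] (>= 2 rows)
```

Call:
move_arm --targets '[[[0,0,0],[0,0,-0.892],0.75],[[0,0,0],[0,0,-0.892],0.75],[[0,0,0],[0,0,-0.892],0.75],[[0,0,0],[0,0,-0.892],0.75],[[0,0,0],[0,0,-0.892],0.75],[[0.0196,0.0126,0.02],[0,0,0],0.75],[[0.0196,0.0126,0.03],[0,0,0],0.75],[[0,0,0.05],[0,0,0],0.75],[[0,0,0.04],[0,0,0],0.75],[[0,0,0.014],[0,0,0],0.75]]'

```text
time_s: 3.38
eef_pos: [520.8, -309.1, 51.5]
tool_rot: [-0.001, 0.868, 0.496, -0.0]
wrist_force: [-0.0, 0.6, 0.1]
grip_width: 63.8
gripper_force: 0.0
```

Call:
move_arm --targets '[[[0,0,0],[0,0,0],0.75],[[0,0,0],[0,0,0],0.3],[[0,0,0],[0,0,0],0.3],[[0,0,0],[0,0,0],0.3],[[0,0,0],[0,0,0],0.3]]' --grip_force 90

```text
time_s: 4.0
eef_pos: [521.3, -310.2, 54.3]
tool_rot: [0.001, 0.868, 0.497, 0.0]
wrist_force: [-0.7, 1.9, 8.2]
grip_width: 34.3
gripper_force: 89.0
```

```bash
python3 - <<'E'
from h import *
o=readout.get_obs();print(o["grip_width"],o["gripper_force"],tool().round(3))
# jig measurement from top picture
C,K=cam("top")
f=lambda x,y:(110+x/4.4,165+y/4.4)
for n,x,y,z in [("plate TL",363,60,20),("plate BL",363,490,20),("plateTR?",590,62,20),("p1 tailU",374,103,20),("p1 tailL",374,162,20),("p1 headU",541,103,20),("p1 headL",541,162,20),
 ("p2 tailU",372,232,20),("p2 tailL",372,291,20),("p2 headU",541,232,20),("p2 headL",541,291,20),("p3 tailU",371,362,20),("p3 tailL",371,422,20),("p3 headU",541,362,20),("p3headL",541,422,20)]:
    print(n,cast(f(x,y),z,C,K)[0][:2].round(1))
E
```

```text
34.33674183608215 89.0093657746911 [[ 5.07000e-01  8.62000e-01  1.00000e-03  5.21269e+02]
 [ 8.62000e-01 -5.07000e-01 -1.00000e-03 -3.10185e+02]
 [ 0.00000e+00  1.00000e-03 -1.00000e+00  5.42970e+01]
 [ 0.00000e+00  0.00000e+00  0.00000e+00  1.00000e+00]]
plate TL [692.6 233.8]
plate BL [403.9 228.3]
plateTR? [688.8  79.6]
p1 tailU [662.8 225.7]
p1 tailL [622.3 225. ]
p1 headU [661.1 112.6]
p1 headL [620.7 112.4]
p2 tailU [574.8 225.5]
p2 tailL [535.1 224.7]
p2 headU [573.2 112.2]
p2 headL [533.6 111.9]
p3 tailU [487.8 224.5]
p3 tailL [448.3 223.8]
p3 headU [486.4 111.7]
p3headL [446.9 111.4]
```

Call:
move_arm --targets '[[[0,0,-0.02],[0,0,0],0.3],[[0,0,-0.06],[0,0,0],0.3],[[0,0,-0.1],[0,0,0],0.3],[[0,0,-0.1],[0,0,0],0.3],[[0,0,-0.1],[0,0,0],0.3],[[0,0,-0.1],[0,0,0],0.3],[[0,0,-0.02],[0,0,0],0.3],[[0,0,0],[0,0,0],0.3]]' --grip_force 110

```text
time_s: 5.0
eef_pos: [520.6, -309.8, 303.1]
tool_rot: [-0.0, 0.868, 0.497, -0.0]
wrist_force: [0.0, -0.5, -7.0]
grip_width: 34.1
gripper_force: 111.2
```

```bash
python3 - <<'E'
from h import *
go((600,30,300),0.5); T=tool(); print(T[:3,3])
E
```

```text
yaw now 59.57 turn_z total 6.874 units; shift total [ 0.1646 -0.6782  0.0061] (>= 7 rows)
[ 520.63862733 -309.80547722  303.06929975]
```

Call:
move_arm --targets '[[[0,0,0],[0,0,0.982],0.3],[[0,0,0],[0,0,0.982],0.3],[[0,0,0],[0,0,0.982],0.3],[[0,0,0],[0,0,0.982],0.3],[[0,0,0],[0,0,0.982],0.3],[[0,0,0],[0,0,0.982],0.3],[[0,0,0],[0,0,0.982],0.3]]'

```text
time_s: 5.88
eef_pos: [520.1, -309.5, 300.7]
tool_rot: [-0.001, 1.0, 0.002, -0.002]
wrist_force: [0.3, 0.3, -5.8]
grip_width: 34.2
gripper_force: 111.1
```

Call:
move_arm --targets '[[[0.008,-0.08,0],[0,0,0],0.3],[[0.008,-0.1,0],[0,0,0],0.3],[[0.008,-0.1,0],[0,0,0],0.3],[[0.008,-0.1,0],[0,0,0],0.3],[[0.008,-0.1,0],[0,0,0],0.3],[[0.008,-0.1,0],[0,0,0],0.3],[[0.008,-0.1,0],[0,0,0],0.3],[[0.008,-0.1,0],[0,0,0],0.3],[[0.008,-0.08,0],[0,0,0],0.3],[[0.008,-0.03,0],[0,0,0],0.3]]'

```text
time_s: 7.12
eef_pos: [556.0, 137.2, 301.0]
tool_rot: [0.0, 1.0, 0.005, -0.002]
wrist_force: [-0.2, 0.2, -5.9]
grip_width: 34.1
gripper_force: 112.0
```

```bash
python3 - <<'E'
from h import *
o=readout.get_obs();print(o["grip_width"],tool().round(3)); im,C,K=snap()
cv2.imwrite("pics/w3.png",im); cv2.imwrite("pics/w3b.png",cv2.resize(im,(800,600),interpolation=cv2.INTER_CUBIC))
E
```

```text
34.05442786935947 [[ 1.00000e+00  1.10000e-02 -4.00000e-03  5.55958e+02]
 [ 1.10000e-02 -1.00000e+00 -0.00000e+00  1.37227e+02]
 [-4.00000e-03  0.00000e+00 -1.00000e+00  3.01012e+02]
 [ 0.00000e+00  0.00000e+00  0.00000e+00  1.00000e+00]]
```

View pics/w3b.png

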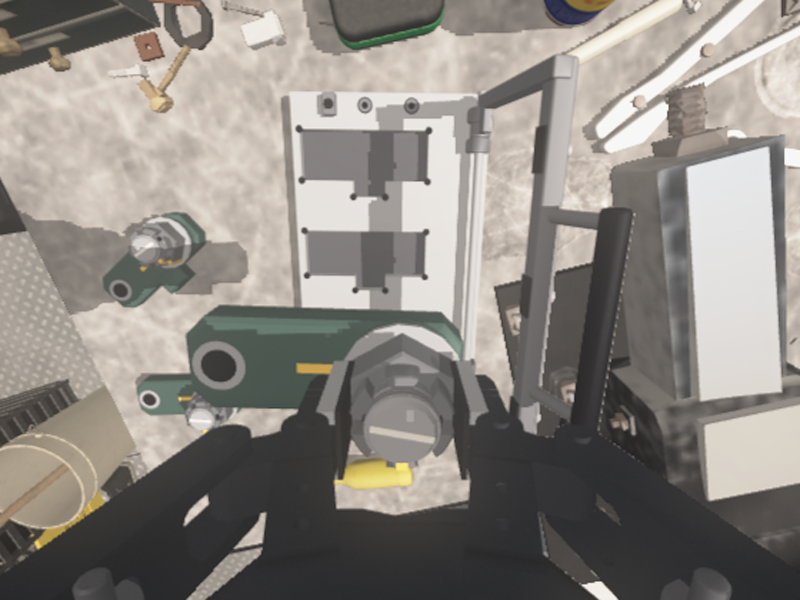

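```bash
python3 - <<'E'
from h import *
im=cv2.imread("pics/w3.png"); C,K=cam("wrist")
P=np.array([(299,129),(428,130),(428,182),(302,180),(353,196),(385,197),(306,230),(425,231),(425,278),(307,276),(357,290),(386,290)])*.7
q=cast(P,20,C,K)[:,:2]; print(q.round(1).tolist())
for k in(0,6): print("c",q[k:k+4].mean(0).round(1),"dir",np.degrees(np.arctan2(*((q[k]+q[k+3]-q[k+1]-q[k+2])[::-1]))).round(2),"size",np.linalg.norm(q[k]-q[k+1]).round(1),np.linalg.norm(q[k]-q[k+3]).round(1))
T=tool();z=T[2,3]
s=cast((402*.7,425*.7),z+9.7,C,K)[0]; t=cast((219*.7,368*.7),z-34.3,C,K)[0]; print(s.round(1),t.round(1),np.degrees(np.arctan2(*(t-s)[1::-1])))
e=cast(np.array([(215,307),(425,312)])*.7,z-34.3,C,K); print(e.round(1),np.degrees(np.arctan2(*(e[0]-e[1])[1::-1])))
e=cast(np.array([(187,331),(187,391)])*.7,z-34.3,C,K); print("tail end",e.round(1))
print("plate", cast(np.array([(290,94),(484,97),(302,300)])*.7,20,C,K).round(1))
print("hinge",cast(np.array([(480,140),(473,330)])*.7,33,C,K).round(1))
E
```

```text
[[664.0, 228.9], [664.2, 116.7], [620.7, 115.5], [621.3, 228.7], [607.8, 183.2], [607.2, 154.2], [576.6, 227.5], [576.8, 117.1], [532.0, 115.9], [532.8, 229.0], [519.4, 181.4], [519.7, 153.3]]
c [642.5 172.4] dir 89.91 size 112.2 42.7
c [554.6 172.4] dir 89.83 size 110.5 43.8
[557.4 138.3 310.9] [554.3 211.  266.9] 92.45832288866653
[[579.7 209.6 266.9]
 [578.5 129.8 266.9]] 89.13727891146236
tail end [[569.9 221.6 266.9]
 [544.  225.  266.9]]
plate [[691.7 234.9  20. ]
 [690.9  69.7  20. ]
 [508.8 235.1  20. ]]
hinge [[655.7  73.2  33. ]
 [484.2  69.2  33. ]]
```

Call:
move_arm --targets '[[[0.043,0,0],[0,0,0],0.3],[[0.043,-0.001,0],[0,0,0],0.3],[[0.043,-0.001,0.03],[0,0,0],0.3],[[0.043,0,0.08],[0,0,0],0.3],[[0,0,0.08],[0,0,0],0.3],[[0,0,0.08],[0,0,0],0.3],[[0,0,0.08],[0,0,0],0.3],[[0,0,0.04],[0,0,0],0.3],[[0,0,0.02],[0,0,0],0.3],[[0,0,0],[0,0,0],0.3]]'

```text
time_s: 8.43
eef_pos: [642.7, 136.5, 97.5]
tool_rot: [0.0, 1.0, 0.004, -0.001]
wrist_force: [0.5, 0.4, -5.6]
grip_width: 34.0
gripper_force: 111.5
```

```bash
python3 - <<'E'
from h import *
o=readout.get_obs();print(o["grip_width"],tool().round(3)); im,C,K=snap()
cv2.imwrite("pics/w4.png",im); cv2.imwrite("pics/w4b.png",cv2.resize(im[100:340,120:440],(800,600),interpolation=cv2.INTER_CUBIC))
E
```

```text
33.99761403391063 [[ 1.00000e+00  8.00000e-03 -2.00000e-03  6.42652e+02]
 [ 8.00000e-03 -1.00000e+00 -0.00000e+00  1.36455e+02]
 [-2.00000e-03  0.00000e+00 -1.00000e+00  9.75150e+01]
 [ 0.00000e+00  0.00000e+00  0.00000e+00  1.00000e+00]]
```

View pics/w4b.png

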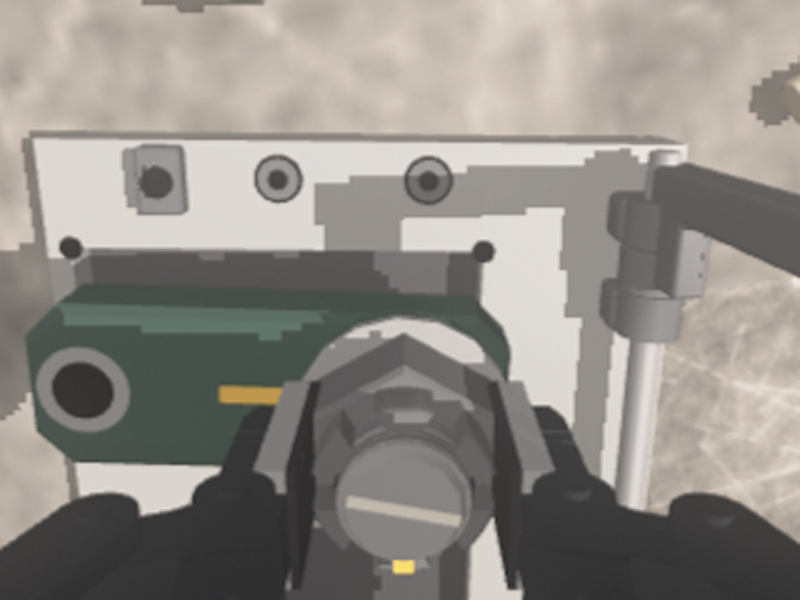

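```bash
cat >> h.py <<'E'
def ang(a,b): return np.degrees(np.arctan2(b[1]-a[1],b[0]-a[0]))
E
python3 - <<'E'
from h import *
C,K=cam("wrist"); f=lambda *p:np.array(p)/2.5+[120,100]
zt=tool()[2,3]-34.3
pc=cast(f((70,247),(483,251)),20,C,K); print("pocket far corners",pc.round(1).tolist(),ang(pc[1],pc[0]))
pl=cast(f((30,133),(685,147)),20,C,K); print("plate far",pl.round(1).tolist(),ang(pl[1],pl[0]))
for n,a,b,z in[("near edge",(70,461),(225,466),zt),("stripe c",(220,394),(282,395.5),zt),("tail end",(27,340),(40,430),zt),("far bottom edge",(85,287),(470,298),zt-20),("far top?",(65,305),(325,313),zt),("white line",(348,501),(460,521),zt+44)]:
    e=cast(f(a,b),z,C,K); print(n,e.round(1).tolist(),ang(e[1],e[0]).round(2))
s=cast(f((403,495)),zt+44,C,K)[0];print("stud",s); t=cast(f((82,390)),zt,C,K)[0]; print(t,ang(s,t))
E
```

```text
pocket far corners [[664.2, 228.6, 20.0], [663.9, 115.5, 20.0]] 89.86482724024125
plate far [[695.0, 235.4, 20.0], [692.6, 63.3, 20.0]] 89.22251173271528
near edge [[624.0, 214.8, 64.1], [623.0, 178.7, 64.1]] 88.36
stripe c [[641.4, 178.8, 64.1], [641.2, 164.7, 64.1]] 88.92
tail end [[654.2, 220.8, 64.1], [632.0, 220.8, 64.1]] -0.02
far bottom edge [[660.3, 215.3, 44.1], [658.2, 120.9, 44.1]] 88.72
far top? [[662.5, 211.3, 64.1], [661.1, 154.5, 64.1]] 88.57
white line [[642.5, 146.6, 108.1], [638.7, 127.4, 108.1]] 78.84
stud [643.7430201  137.25114596 108.11262514]
[642.16971943 209.95077724  64.11262514] 91.23975071111617
```

Call:
move_arm --targets '[[[0,-0.006,0],[0,0,-0.12],0.3],[[0,0,0.02],[0,0,0],0.3],[[0,0,0.02],[0,0,0],0.3],[[0,0,0.006],[0,0,0],0.3],[[0,0,0.006],[0,0,0],0.3],[[0,0,0],[0,0,0],0.3]]'

```text
time_s: 9.22
eef_pos: [643.1, 140.0, 72.2]
tool_rot: [-0.0, 1.0, 0.013, -0.0]
wrist_force: [0.1, -0.6, -6.3]
grip_width: 34.2
gripper_force: 111.9
```

Call:
move_arm --targets '[[[0,0,0.006],[0,0,0],0.3],[[0,0,0],[0,0,0],0.3]]'

```text
time_s: 9.48
eef_pos: [643.3, 140.0, 69.3]
tool_rot: [-0.0, 1.0, 0.013, 0.0]
wrist_force: [1.6, 0.9, -6.9]
grip_width: 34.2
gripper_force: 111.9
```

Call:
move_arm --targets '[[[0,0,0.006],[0,0,0],0.3],[[0,0,0],[0,0,0],0.3]]'

```text
time_s: 9.72
eef_pos: [643.3, 140.0, 66.2]
tool_rot: [-0.0, 1.0, 0.013, 0.0]
wrist_force: [3.2, 0.5, -6.9]
grip_width: 34.1
gripper_force: 111.8
```

Call:
move_arm --targets '[[[0,0,0.006],[0,0,0],0.3],[[0,0,0],[0,0,0],0.3]]'

```text
time_s: 9.98
eef_pos: [643.2, 140.1, 63.1]
tool_rot: [-0.0, 1.0, 0.013, 0.0]
wrist_force: [2.8, 0.3, -7.9]
grip_width: 33.9
gripper_force: 111.8
```

Call:
move_arm --targets '[[[0,0,0.004],[0,0,0],0.3],[[0,0,0],[0,0,0],0.3]]'

```text
time_s: 10.22
eef_pos: [643.5, 140.1, 62.4]
tool_rot: [-0.0, 1.0, 0.013, 0.001]
wrist_force: [-0.4, -0.8, 9.9]
grip_width: 33.9
gripper_force: 114.1
```

Call:
move_arm --targets '[[[0,0,0],[0,0,0],0.6],[[0,0,0],[0,0,0],0.6],[[0,0,-0.05],[0,0,0],0.8],[[0,0,-0.1],[0,0,0],1],[[0,0,-0.1],[0,0,0],1],[[0,0,-0.03],[0,0,0],1]]'

```text
time_s: 10.98
eef_pos: [644.1, 140.2, 204.6]
tool_rot: [-0.0, 1.0, 0.013, 0.002]
wrist_force: [0.2, -0.2, -0.5]
grip_width: 85.7
gripper_force: 0.0
```

```bash
python3 - <<'E'
from h import *
C,K=cam("top"); f=lambda x,y:(110+x/4.4,165+y/4.4)
A=cast(f(165,240),64,C,K)[0]; B=cast(f(195,495),64,C,K)[0]; print(A,B)
go((A[0]-5,A[1]-10,150))
E
```

```text
[565.18974155 349.89055915  64.        ] [401.67046246 325.20141006  64.        ]
yaw now 1.53 turn_z total 0.000 units; shift total [-0.1572 -0.4037  0.1092] (>= 5 rows)
```

Call:
move_arm --targets '[[[-0.026,-0.0673,0],[0,0,0],1],[[-0.026,-0.0673,0],[0,0,0],1],[[-0.026,-0.0673,0],[0,0,0],1],[[-0.026,-0.0673,0],[0,0,0],1],[[-0.026,-0.0673,0],[0,0,0],1],[[-0.027,-0.0673,0.055],[0,0,0],1],[[0,0,0.055],[0,0,0],1],[[0,0,0],[0,0,0],1]]'

```text
time_s: 11.98
eef_pos: [557.5, 339.3, 143.8]
tool_rot: [0.001, 1.0, 0.014, -0.002]
wrist_force: [0.1, -1.2, 0.5]
grip_width: 85.6
gripper_force: 0.0
```

```bash
python3 - <<'E'
from h import *
print(tool()[:3,3].round(1)); im,C,K=snap()
cv2.imwrite("pics/w5.png",im); cv2.imwrite("pics/w5b.png",cv2.resize(im[80:320,120:440],(800,600),interpolation=cv2.INTER_CUBIC))
E
```

```text
[557.5 339.3 143.8]
```

View pics/w5b.png

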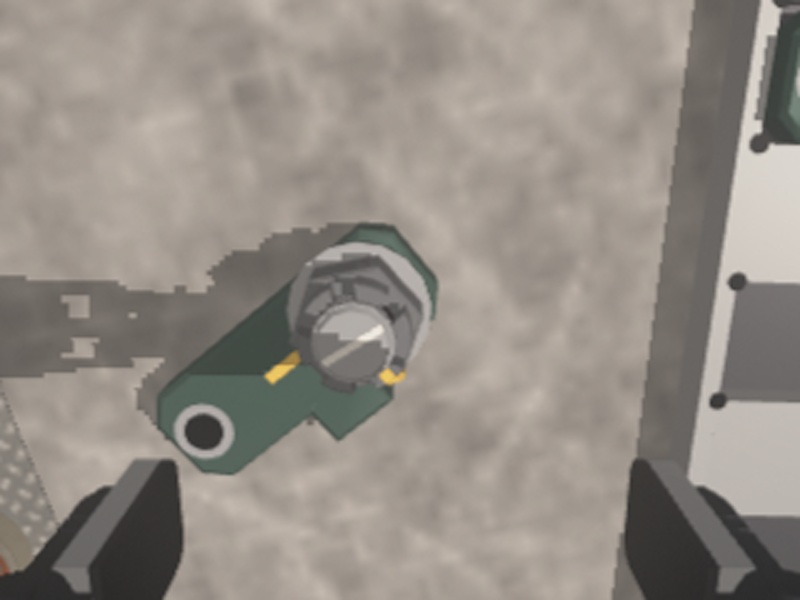

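```bash
python3 - <<'E'
from h import *
C,K=cam("wrist"); f=lambda x,y:(120+x*.4,80+y*.4)
s,t=arm(f(353,342),f(204,431),f(323,363),f(382,330),f(402,374),C,K)
for a,b in[((340,440),(393,398)),((235,472),(310,415)),((180,375),(285,295))]:
    e=cast([f(*a),f(*b)],20,C,K); print(ang(e[1],e[0]))
for n in[(378,255),(303,280),(425,305)]:
    p=cast(f(*n),50,C,K)[0]; print("corner",ang(s,p),np.hypot(*(p-s)[:2]))
go((s[0],s[1],53))
E
```

```text
stud [565.9 354.3] tail dir 131.4 dist 74.0 line 121.7 mod180 yellow corner -135.4 dist 20.3
131.7980673446697
130.10101083446318
128.6604885493893
corner -15.677317280430065 23.2322551047857
corner 47.67748859174789 21.25925190235812
corner -69.6505696223096 21.89341723402149
yaw now 1.53 turn_z total 0.000 units; shift total [ 0.0154 -0.0293  0.1849] (>= 2 rows)
```

Call:
move_arm --targets '[[[0,0,0],[0,0,-0.853],0.75],[[0,0,0],[0,0,-0.853],0.75],[[0,0,0],[0,0,-0.853],0.75],[[0,0,0],[0,0,-0.853],0.75],[[0,0,0],[0,0,-0.853],0.75],[[0,0,0],[0,0,-0.853],0.75],[[0.0316,-0.0092,0.04],[0,0,0],0.75],[[0,0,0.08],[0,0,0],0.75],[[0,0,0.05],[0,0,0],0.75],[[0,0,0.009],[0,0,0],0.75]]'

```text
time_s: 13.28
eef_pos: [567.0, 353.6, 56.4]
tool_rot: [0.0, 0.922, 0.386, -0.001]
wrist_force: [0.4, -1.3, 0.7]
grip_width: 64.0
gripper_force: 0.0
```

Call:
move_arm --targets '[[[0,0,0],[0,0,0],0.75],[[0,0,0],[0,0,0],0.3],[[0,0,0],[0,0,0],0.3],[[0,0,0],[0,0,0],0.3],[[0,0,0],[0,0,0],0.3]]'

```text
time_s: 13.9
eef_pos: [567.7, 354.6, 58.6]
tool_rot: [-0.0, 0.922, 0.387, 0.001]
wrist_force: [-3.4, -1.1, 13.5]
grip_width: 34.0
gripper_force: 108.6
```

Call:
move_arm --targets '[[[0,0,-0.02],[0,0,0],0.3],[[0,0,-0.06],[0,0,0],0.3],[[0,0,-0.08],[0,0,0],0.3],[[0,0,-0.06],[0,0,0],0.3],[[0,0,0],[0,0,0.954],0.3],[[0,0,0],[0,0,0.954],0.3],[[0,0,0],[0,0,0.954],0.3],[[0,0,0],[0,0,0.954],0.3],[[0,0,0],[0,0,0.954],0.3],[[0,0,0],[0,0,0],0.3]]'

```text
time_s: 15.15
eef_pos: [566.7, 354.1, 167.0]
tool_rot: [0.0, 0.999, 0.04, -0.0]
wrist_force: [-0.3, 0.1, -6.5]
grip_width: 33.7
gripper_force: 110.8
```

```bash
python3 - <<'E'
from h import *
print(tool().round(3)); go((555.1,139.6,160)); im,C,K=snap("pics/w6.png")
E
```

```text
[[ 9.97000e-01  7.90000e-02 -0.00000e+00  5.66728e+02]
 [ 7.90000e-02 -9.97000e-01 -0.00000e+00  3.54135e+02]
 [-0.00000e+00  0.00000e+00 -1.00000e+00  1.67019e+02]
 [ 0.00000e+00  0.00000e+00  0.00000e+00  1.00000e+00]]
yaw now 4.56 turn_z total 0.000 units; shift total [-0.0573  0.4259  0.014 ] (>= 4 rows)
```

Call:
move_arm --targets '[[[-0.0082,0.05,0],[0,0,0],0.3],[[-0.0082,0.0626,0],[0,0,0],0.3],[[-0.0082,0.0626,0],[0,0,0],0.3],[[-0.0082,0.0626,0],[0,0,0],0.3],[[-0.0082,0.0626,0],[0,0,0],0.3],[[-0.0082,0.0626,0.02],[0,0,0],0.3],[[-0.0082,0.0626,0.06],[0,0,0],0.3],[[0,0,0.05],[0,0,0],0.3],[[0,0,0],[0,0,0],0.3]]'

```text
time_s: 16.32
eef_pos: [554.2, 139.5, 100.7]
tool_rot: [0.0, 0.999, 0.041, -0.002]
wrist_force: [0.4, 0.2, -5.8]
grip_width: 33.9
gripper_force: 111.6
```

```bash
python3 - <<'E'
from h import *
print(tool().round(3)); go((555.1,139.6,100)); im,C,K=snap("pics/w7.png")
cv2.imwrite("pics/w7b.png",cv2.resize(im[80:320,120:440],(800,600),interpolation=cv2.INTER_CUBIC))
E
```

```text
[[ 9.97000e-01  8.10000e-02 -3.00000e-03  5.54165e+02]
 [ 8.10000e-02 -9.97000e-01 -0.00000e+00  1.39453e+02]
 [-3.00000e-03  0.00000e+00 -1.00000e+00  1.00709e+02]
 [ 0.00000e+00  0.00000e+00  0.00000e+00  1.00000e+00]]
yaw now 4.64 turn_z total 0.000 units; shift total [ 0.0019 -0.0001  0.0014] (>= 1 rows)
```

View pics/w7b.png

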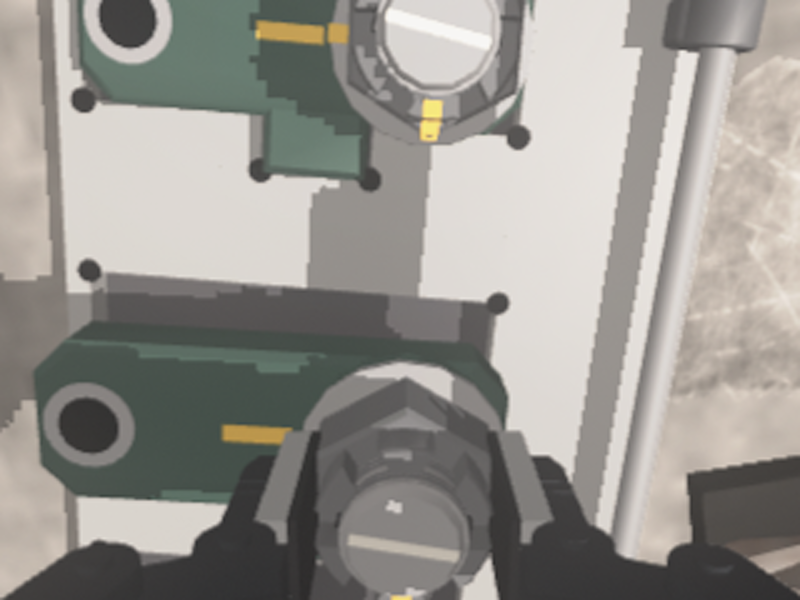

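```bash
python3 - <<'E'
from h import *
C,K=cam("wrist"); f=lambda *p:np.array(p)/2.5+[120,80]
zt=tool()[2,3]-38.6
pc=cast(f((89,270),(497,303)),20,C,K); print("pocket far corners",pc.round(1).tolist(),ang(pc[1],pc[0]))
pc=cast(f((83,99),(518,137)),20,C,K); print("pocket1 near corners",pc.round(1).tolist(),ang(pc[1],pc[0]))
for n,a,b,z in[("near edge",(75,495),(225,502.5),zt),("stripe c",(222,432.5),(290,437),zt),("tail end",(36,375),(43,462),zt),("far top",(70,341),(310,357),zt)]:
    e=cast(f(a,b),z,C,K); print(n,e.round(1).tolist(),ang(e[1],e[0]).round(2))
# seated arm1
e=cast(f((257,30),(323,34)),28,C,K); print("arm1 stripe",ang(e[1],e[0]))
e=cast(f((105,102),(255,112)),28,C,K); print("arm1 near edge",ang(e[1],e[0]))
s=cast(f((440,28)),72,C,K)[0]; print("stud1",s)
E
```

```text
pocket far corners [[576.4, 229.1, 20.0], [576.0, 115.9, 20.0]] 89.83786007301089
pocket1 near corners [[621.6, 228.8, 20.0], [621.2, 115.6, 20.0]] 89.77118148123391
near edge [[531.9, 217.0, 63.2], [532.8, 181.4, 63.2]] 91.39
stripe c [[551.0, 182.3, 63.2], [551.1, 166.6, 63.2]] 90.46
tail end [[561.8, 224.5, 63.2], [540.0, 224.1, 63.2]] 0.92
far top [[570.6, 216.4, 63.2], [571.1, 162.8, 63.2]] 90.57
arm1 stripe 91.3477236132257
arm1 near edge 90.9173167039259
stud1 [641.37558317 140.50088754  72.        ]
```

Call:
move_arm --targets '[[[0.0072,0.0006,0],[0,0,0.115],0.3],[[0,0,0.02],[0,0,0],0.3],[[0,0,0.015],[0,0,0],0.3],[[0,0,0.006],[0,0,0],0.3],[[0,0,0.006],[0,0,0],0.3],[[0,0,0],[0,0,0],0.3]]'

```text
time_s: 17.12
eef_pos: [558.6, 139.8, 78.1]
tool_rot: [0.0, 1.0, 0.031, -0.0]
wrist_force: [0.9, 0.2, -6.8]
grip_width: 33.1
gripper_force: 111.7
```

Call:
move_arm --targets '[[[0,0,0.006],[0,0,0],0.3],[[0,0,0],[0,0,0],0.3]]'

```text
time_s: 17.38
eef_pos: [558.7, 139.9, 75.2]
tool_rot: [0.0, 1.0, 0.031, -0.0]
wrist_force: [-0.7, 0.5, -6.2]
grip_width: 33.9
gripper_force: 111.5
```

Call:
move_arm --targets '[[[0,0,0.006],[0,0,0],0.3],[[0,0,0],[0,0,0],0.3]]'

```text
time_s: 17.62
eef_pos: [558.6, 139.8, 72.1]
tool_rot: [0.0, 1.0, 0.031, -0.0]
wrist_force: [-1.0, -1.2, -6.1]
grip_width: 33.5
gripper_force: 111.5
```

Call:
move_arm --targets '[[[0,0,0.006],[0,0,0],0.3],[[0,0,0],[0,0,0],0.3]]'

```text
time_s: 17.88
eef_pos: [558.7, 139.9, 69.0]
tool_rot: [0.0, 1.0, 0.031, -0.0]
wrist_force: [-0.4, -0.1, -6.6]
grip_width: 33.6
gripper_force: 111.5
```

Call:
move_arm --targets '[[[0,0,0.006],[0,0,0],0.3],[[0,0,0],[0,0,0],0.3]]'

```text
time_s: 18.12
eef_pos: [558.8, 139.9, 66.7]
tool_rot: [-0.0, 1.0, 0.031, 0.0]
wrist_force: [-2.9, 0.2, 4.2]
grip_width: 33.6
gripper_force: 112.9
```

Call:
move_arm --targets '[[[0,0,0],[0,0,0],0.6],[[0,0,0],[0,0,0],0.6],[[0,0,-0.05],[0,0,0],0.8],[[0,0,-0.1],[0,0,0],1],[[0,0,-0.1],[0,0,0],1],[[0,0,0],[0,0,0],1]]'

```text
time_s: 18.88
eef_pos: [560.8, 140.2, 195.1]
tool_rot: [-0.0, 1.0, 0.031, 0.004]
wrist_force: [0.5, -0.2, 0.3]
grip_width: 85.3
gripper_force: 0.0
```

```bash
python3 - <<'E'
from h import *
go((392,325,145))
E
```

```text
yaw now 3.53 turn_z total 0.000 units; shift total [-0.3142 -0.3897  0.1002] (>= 5 rows)
```

Call:
move_arm --targets '[[[-0.0524,-0.065,0],[0,0,0],1],[[-0.0524,-0.065,0],[0,0,0],1],[[-0.0524,-0.065,0],[0,0,0],1],[[-0.0524,-0.065,0],[0,0,0],1],[[-0.0524,-0.065,0],[0,0,0],1],[[-0.0524,-0.065,0.05],[0,0,0],1],[[0,0,0.05],[0,0,0],1],[[0,0,0],[0,0,0],1]]'

```text
time_s: 19.88
eef_pos: [388.6, 324.4, 139.7]
tool_rot: [0.001, 1.0, 0.031, -0.002]
wrist_force: [0.4, 0.0, 0.4]
grip_width: 85.9
gripper_force: 0.0
```

```bash
python3 - <<'E'
from h import *
print(tool()[:3,3].round(1)); im,C,K=snap()
cv2.imwrite("pics/w8.png",im); cv2.imwrite("pics/w8b.png",cv2.resize(im[80:320,120:440],(800,600),interpolation=cv2.INTER_CUBIC))
E
```

```text
[388.6 324.4 139.7]
```

View pics/w8b.png

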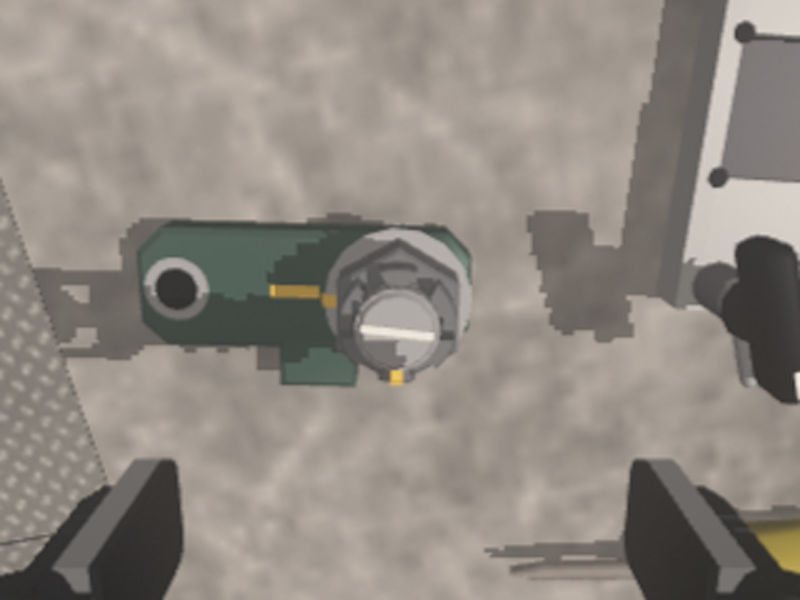

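```bash
python3 - <<'E'
from h import *
C,K=cam("wrist"); f=lambda x,y:(120+x*.4,80+y*.4)
s,t=arm(f(398,330),f(177,290),f(362,329),f(433,336),f(397,374),C,K)
for a,b,z in[((170,222),(440,227),20),((165,341),(280,348),20),((270,291.5),(320,293),20)]:
    e=cast([f(*a),f(*b)],z,C,K); print("edge",ang(e[1],e[0]),e[:,0].round(1))
for n in[(398,240),(460,278),(338,278)]:
    p=cast(f(*n),50,C,K)[0]; print("corner",ang(s,p),np.hypot(*(p-s)[:2]))
print("latch wing", cast([f(768,240),f(778,402)],72,C,K).round(1).tolist(),"centre",cast(f(771,320),72,C,K).round(1),"mark",cast(f(797,385),72,C,K).round(1))
go((s[0]-.8,s[1]-.7,55),60)
im=cv2.imread("pics/w8.png"); print([im[int(y),int(x)] for x,y in(f(797,385),f(768,300))])
E
```

```text
stud [402.  327.2] tail dir 93.1 dist 73.3 line 87.6 mod180 yellow corner -177.8 dist 18.0
edge 92.42008616829563 [420.5 424.2]
edge 89.80202400518621 [380.1 379.9]
edge 91.71038482285199 [399.4 399.9]
corner 3.5781991910088493 22.484163365256542
corner -53.856660519762436 21.176406153402603
corner 60.12717601565443 20.785125127791037
latch wing [[434.1, 234.5, 72.0], [390.3, 222.9, 72.0]] centre [[413.1 229.5  72. ]] mark [[395.5 218.8  72. ]]
yaw now 3.54 turn_z total -6.570 units; shift total [0.0152 0.0184 0.1715] (>= 2 rows)
[array([151, 162, 169], dtype=uint8), array([54, 56, 58], dtype=uint8)]
```

Call:
move_arm --targets '[[[0.024,-0.0026,0.02],[0,0,0],0.75],[[0,0,0.08],[0,0,0],0.75],[[0,0,0.05],[0,0,0],0.75],[[0,0,0.019],[0,0,0],0.75],[[0,0,0],[0,0,0],0.75]]'

```text
time_s: 20.55
eef_pos: [402.4, 326.8, 56.8]
tool_rot: [0.0, 1.0, 0.031, 0.0]
wrist_force: [-0.4, -0.3, 0.1]
grip_width: 63.9
gripper_force: 0.0
```

Call:
move_arm --targets '[[[-0.0024,0,0.003],[0,0,0],0.75],[[0,0,0],[0,0,0],0.3],[[0,0,0],[0,0,0],0.3],[[0,0,0],[0,0,0],0.3],[[0,0,0],[0,0,0],0.3],[[0,0,0],[0,0,0],0.3]]'

```text
time_s: 21.3
eef_pos: [400.8, 326.9, 56.3]
tool_rot: [-0.0, 1.0, 0.031, 0.001]
wrist_force: [-1.8, -2.3, 16.4]
grip_width: 34.2
gripper_force: 108.0
```

Call:
move_arm --targets '[[[0,0,-0.02],[0,0,0],0.3],[[0,0,-0.06],[0,0,0],0.3],[[0,0,-0.08],[0,0,0],0.3],[[0,0,-0.08],[0,0,0.15],0.3],[[0,0,0],[0,0,0],0.3]]'

```text
time_s: 21.92
eef_pos: [401.6, 327.5, 178.0]
tool_rot: [-0.001, 1.0, 0.02, 0.002]
wrist_force: [-0.0, 0.2, -5.5]
grip_width: 33.4
gripper_force: 111.3
```

```bash
python3 - <<'E'
from h import *
go((467.5,139.5,170))
E
```

```text
yaw now 2.24 turn_z total 0.000 units; shift total [0.1171 0.3808 0.0161] (>= 4 rows)
```

Call:
move_arm --targets '[[[0.017,0.045,0],[0,0,0],0.3],[[0.0167,0.056,0],[0,0,0],0.3],[[0.0167,0.056,0],[0,0,0],0.3],[[0.0167,0.056,0],[0,0,0],0.3],[[0.0167,0.056,0],[0,0,0],0.3],[[0.0167,0.056,0],[0,0,0],0.3],[[0.0167,0.056,0],[0,0,0],0.3],[[0,0,0.08],[0,0,0],0.3],[[0,0,0.08],[0,0,0],0.3],[[0,0,0],[0,0,0],0.3]]'

```text
time_s: 23.18
eef_pos: [464.1, 138.2, 92.7]
tool_rot: [0.0, 1.0, 0.02, -0.003]
wrist_force: [-0.5, 0.7, -4.5]
grip_width: 33.8
gripper_force: 113.0
```

```bash
python3 - <<'E'
from h import *
print(tool().round(3)[:3]); im,C,K=snap("pics/w9.png")
cv2.imwrite("pics/w9b.png",cv2.resize(im[80:320,120:440],(800,600),interpolation=cv2.INTER_CUBIC))
E
```

```text
[[ 9.99000e-01  3.90000e-02 -7.00000e-03  4.64143e+02]
 [ 3.90000e-02 -9.99000e-01 -1.00000e-03  1.38220e+02]
 [-7.00000e-03  1.00000e-03 -1.00000e+00  9.26840e+01]]
```

View pics/w9b.png

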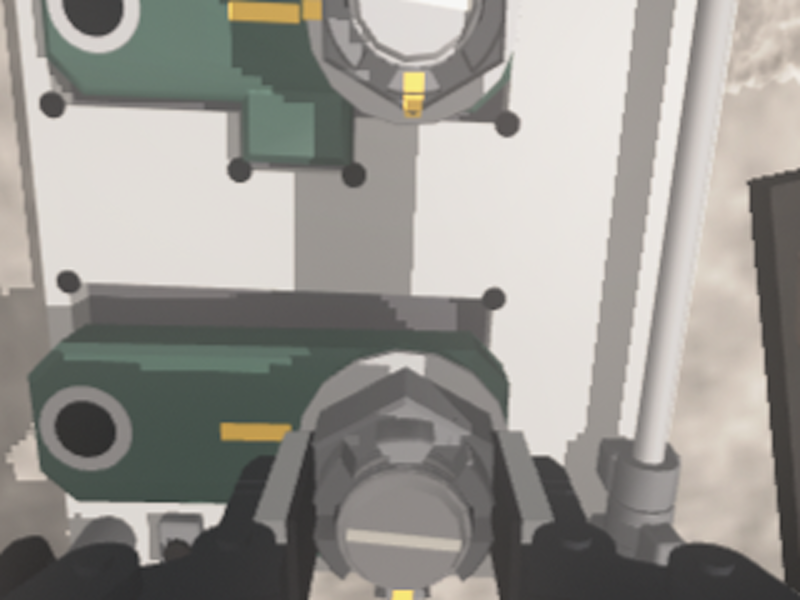

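```bash
python3 - <<'E'
from h import *
C,K=cam("wrist"); f=lambda *p:np.array(p)/2.5+[120,80]
zt=tool()[2,3]-36.3
pc=cast(f((68,281),(494,299)),20,C,K); print("pocket far corners",pc.round(1).tolist(),ang(pc[1],pc[0]))
for n,a,b,z in[("near edge",(75,498),(225,501),zt),("stripe c",(221,431.5),(291,433.5),zt),("tail end",(30,375),(42,465),zt),("far top",(62,343),(310,352),zt)]:
    e=cast(f(a,b),z,C,K); print(n,e.round(1).tolist(),ang(e[1],e[0]).round(2))
E
```

```text
pocket far corners [[488.8, 229.4, 20.0], [488.2, 115.5, 20.0]] 89.7156080272758
near edge [[446.0, 215.5, 58.1], [446.5, 180.3, 58.1]] 90.92
stripe c [[464.4, 180.7, 58.1], [464.5, 164.7, 58.1]] 90.42
tail end [[476.5, 222.9, 58.1], [454.3, 222.4, 58.1]] 1.17
far top [[484.3, 215.0, 58.1], [484.3, 160.4, 58.1]] 90.01
```

Call:
move_arm --targets '[[[0.0044,-0.0034,0],[0,0,0.08],0.3],[[0,0,0.015],[0,0,0],0.3],[[0,0,0.012],[0,0,0],0.3],[[0,0,0.006],[0,0,0],0.3],[[0,0,0],[0,0,0],0.3]]'

```text
time_s: 23.85
eef_pos: [468.5, 140.5, 78.6]
tool_rot: [0.0, 1.0, 0.014, -0.0]
wrist_force: [0.2, 0.3, -5.1]
grip_width: 33.7
gripper_force: 113.2
```

Call:
move_arm --targets '[[[0,0,0.006],[0,0,0],0.3],[[0,0,0],[0,0,0],0.3]]'

```text
time_s: 24.1
eef_pos: [468.6, 140.4, 75.6]
tool_rot: [0.0, 1.0, 0.014, -0.0]
wrist_force: [0.5, 0.3, -5.6]
grip_width: 33.6
gripper_force: 113.2
```

Call:
move_arm --targets '[[[0,0,0.006],[0,0,0],0.3],[[0,0,0],[0,0,0],0.3]]'

```text
time_s: 24.35
eef_pos: [467.9, 140.4, 72.6]
tool_rot: [0.0, 1.0, 0.014, -0.001]
wrist_force: [-3.6, -0.8, -5.2]
grip_width: 33.9
gripper_force: 113.2
```

Call:
move_arm --targets '[[[-0.002,0,0.004],[0,0,0],0.3],[[0,0,0],[0,0,0],0.3]]'

```text
time_s: 24.6
eef_pos: [467.7, 140.5, 70.6]
tool_rot: [0.0, 1.0, 0.014, -0.0]
wrist_force: [-1.6, -0.8, -6.2]
grip_width: 34.0
gripper_force: 113.1
```

Call:
move_arm --targets '[[[0,0,0.006],[0,0,0],0.3],[[0,0,0],[0,0,0],0.3]]'

```text
time_s: 24.85
eef_pos: [467.6, 140.4, 67.5]
tool_rot: [0.0, 1.0, 0.014, -0.0]
wrist_force: [-0.9, 0.2, -6.1]
grip_width: 33.3
gripper_force: 113.1
```

Call:
move_arm --targets '[[[0,0,0.006],[0,0,0],0.3],[[0,0,0],[0,0,0],0.3]]'

```text
time_s: 25.1
eef_pos: [467.7, 140.5, 64.6]
tool_rot: [-0.0, 1.0, 0.014, -0.0]
wrist_force: [-0.9, 0.6, -6.3]
grip_width: 34.0
gripper_force: 113.0
```

Call:
move_arm --targets '[[[0,0,0.003],[0,0,0],0.3],[[0,0,0],[0,0,0],0.3]]'

```text
time_s: 25.35
eef_pos: [467.7, 140.5, 64.3]
tool_rot: [-0.0, 1.0, 0.014, 0.0]
wrist_force: [-7.2, -2.1, 25.1]
grip_width: 33.5
gripper_force: 117.2
```

Call:
move_arm --targets '[[[0,0,0],[0,0,0],0.6],[[0,0,0],[0,0,0],0.6],[[0,0,-0.05],[0,0,0],0.6],[[0,0,-0.1],[0,0,0],0.6],[[0,0,-0.1],[0,0,0],0.6],[[0,0,-0.1],[0,0,0],0.6],[[0,0,-0.09],[0,0,0],0.6],[[0,0,0],[0,0,0],0.6]]'

```text
time_s: 26.35
eef_pos: [469.3, 140.8, 286.6]
tool_rot: [-0.0, 1.0, 0.014, 0.003]
wrist_force: [-0.2, 0.5, -0.1]
grip_width: 51.1
gripper_force: 0.0
```

```bash
python3 - <<'E'
from h import *
from scipy.optimize import least_squares
T=np.array([[1,.011,-.004,555.958],[.011,-1,0,137.227],[-.004,0,-1,301.012],[0,0,0,1]])
Cw,K=cam("wrist",T); Ct,Kt=cam("top")
w=np.array([(617,214),(585,430)])*.7; t=np.array([(648,122),(648,338)])/4.4+[110,165]
def r(v,pr=False):
    xm,th,hy=v; p=[[xm+d,hy+173*np.cos(th+.1215),33+173*np.sin(th+.1215)] for d in(66,-66)]
    if pr: print(np.round(p,1))
    return np.r_[(proj(p,Cw,K)-w).ravel(),(proj(p,Ct,Kt)-t).ravel(),(hy-71)/3]
s=least_squares(r,[555,1.7,71]); print(s.x,s.fun.round(1)); r(s.x,True)
p=s.x; h=[p[0],p[2]+173*np.cos(p[1]+.1215),33+173*np.sin(p[1]+.1215)]
print(tool()[:3,3]); go((h[0],h[1],290),0)
im,C,K=snap("pics/w10.png")
E
```

```text
[545.41022574   1.73970497  77.30806174] [ 1.3 -3.  -0.5  3.2 -0.6 -0.  -0.4  2.8  2.1]
[[611.4  27.8 198.8]
 [479.4  27.8 198.8]]
[469.31306337 140.75001568 286.56537198]
yaw now 1.56 turn_z total 0.181 units; shift total [ 0.1522  0.226  -0.0069] (>= 3 rows)
```

Call:
move_arm --targets '[[[0.039,0.0565,0],[0,0,0],0.6],[[0.039,0.0565,0],[0,0,0],0.6],[[0.039,0.0565,0],[0,0,0],0.6],[[0.039,0.0565,0],[0,0,0.18],0.6],[[0,0,0],[0,0,0],0.6]]'

```text
time_s: 27.02
eef_pos: [549.3, 28.0, 281.7]
tool_rot: [0.0, 1.0, -0.001, -0.001]
wrist_force: [-1.2, 1.0, 0.1]
grip_width: 51.1
gripper_force: 0.0
```

```bash
python3 - <<'E'
from h import *
print(tool().round(3)[:3]); im,C,K=snap("pics/w11.png")
cv2.imwrite("pics/w11b.png",cv2.resize(im,(800,600),interpolation=cv2.INTER_CUBIC))
# dark profile along rows between the fingers
g=cv2.cvtColor(im,cv2.COLOR_BGR2GRAY)
for z in(200,): print(proj([[610,28,z],[548,28,z],[480,28,z]],C,K).round(0))
E
```

```text
[[ 1.00000e+00 -2.00000e-03 -2.00000e-03  5.49335e+02]
 [-2.00000e-03 -1.00000e+00 -0.00000e+00  2.80130e+01]
 [-2.00000e-03  0.00000e+00 -1.00000e+00  2.81729e+02]]
[[282. 140.]
 [282. 229.]
 [282. 311.]]
```

View pics/w11b.png

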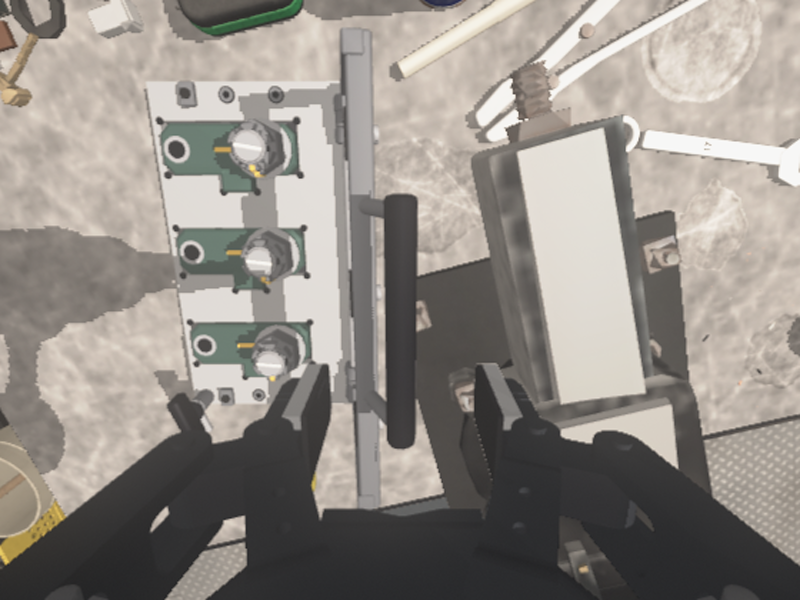

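Call:
move_arm --targets '[[[0,0,0.06],[0,0,0],0.6],[[0,0,0.06],[0,0,0],0.6],[[0,0,0.042],[0,0,0],0.6],[[0,0,0],[0,0,0],0.1],[[0,0,0],[0,0,0],0.1],[[0,0,0],[0,0,0],0.1],[[0,0,0],[0,0,0],0.1],[[0,0,0],[0,0,0],0.1]]' --grip_force 25

```text
time_s: 28.08
eef_pos: [548.7, 29.8, 202.9]
tool_rot: [-0.0, 1.0, 0.0, 0.0]
wrist_force: [-2.9, 2.0, 6.6]
grip_width: 14.7
gripper_force: 25.4
```

```bash
python3 - <<'E'
from h import *
T=tool(); print(T[:3,3].round(1), readout.get_obs()["joints"].round(2))
y,z=T[1,3],T[2,3]; hy=73; 
import math
a0=math.atan2(z-33,y-hy); print("angle",a0-.1215, math.hypot(y-hy,z-33))
E
```

```text
[548.7  29.8 202.9] [-0.05  0.44  1.59  0.    1.11  1.52]
angle 1.6985465123436274 175.31699336514652
```

```bash
python3 - <<'E'
import numpy as np
p=np.linspace(1.823,.1215,17); y=173*np.cos(p); z=173*np.sin(p)
print(np.c_[-np.diff(y)/500,-np.diff(z)/500].round(3).tolist())
E
```

```text
[[-0.036, -0.007], [-0.037, -0.003], [-0.037, 0.001], [-0.037, 0.004], [-0.036, 0.008], [-0.035, 0.012], [-0.033, 0.016], [-0.031, 0.019], [-0.029, 0.022], [-0.027, 0.025], [-0.024, 0.028], [-0.021, 0.03], [-0.017, 0.032], [-0.014, 0.034], [-0.01, 0.035], [-0.006, 0.036]]
```

Call:
move_arm --targets '[[[0,-0.018,-0.004],[0,0,0],0.1],[[0,-0.018,-0.003],[0,0,0],0.1],[[0,-0.037,-0.003],[0,0,0],0.1],[[0,-0.037,0.001],[0,0,0],0.1],[[0,-0.037,0.004],[0,0,0],0.1],[[0,0,0],[0,0,0],0.1]]'

```text
time_s: 28.82
eef_pos: [549.2, 104.1, 205.3]
tool_rot: [-0.0, 1.0, 0.001, 0.001]
wrist_force: [-0.6, 5.7, 6.8]
grip_width: 14.7
gripper_force: 25.9
```

Call:
move_arm --targets '[[[0,-0.036,0.008],[0,0,0],0.1],[[0,-0.035,0.012],[0,0,0],0.1],[[0,-0.033,0.016],[0,0,0],0.1],[[0,-0.031,0.019],[0,0,0],0.1],[[0,0,0],[0,0,0],0.1]]'

```text
time_s: 29.45
eef_pos: [549.0, 172.4, 176.2]
tool_rot: [-0.001, 1.0, 0.001, 0.0]
wrist_force: [6.4, 4.8, -4.6]
grip_width: 15.2
gripper_force: 25.2
```

Call:
move_arm --targets '[[[0,-0.029,0.022],[0,0,0],0.1],[[0,-0.027,0.025],[0,0,0],0.1],[[0,-0.024,0.028],[0,0,0],0.1],[[0,-0.021,0.03],[0,0,0],0.1],[[0,0,0],[0,0,0],0.1]]'

```text
time_s: 30.08
eef_pos: [548.7, 222.6, 122.8]
tool_rot: [-0.0, 1.0, 0.0, -0.0]
wrist_force: [7.1, 2.4, -6.3]
grip_width: 14.9
gripper_force: 24.5
```

Call:
move_arm --targets '[[[0,-0.017,0.032],[0,0,0],0.1],[[0,-0.014,0.034],[0,0,0],0.1],[[0,-0.005,0.017],[0,0,0],0.1],[[0,0,0],[0,0,0],0.1]]'

```text
time_s: 30.58
eef_pos: [548.4, 239.9, 81.1]
tool_rot: [0.0, 1.0, 0.0, -0.001]
wrist_force: [6.4, 1.6, -6.5]
grip_width: 14.9
gripper_force: 24.5
```

Call:
move_arm --targets '[[[0,-0.004,0.02],[0,0,0],0.1],[[0,-0.002,0.02],[0,0,0],0.1],[[0,0,0],[0,0,0],0.1]]'

```text
time_s: 30.95
eef_pos: [548.4, 243.6, 61.6]
tool_rot: [-0.001, 1.0, 0.0, -0.0]
wrist_force: [2.7, 12.6, -5.1]
grip_width: 14.8
gripper_force: 25.4
```

Call:
move_arm --targets '[[[0,-0.001,0.008],[0,0,0],0.1],[[0,0,0.004],[0,0,0],0.1],[[0,0,0],[0,0,0],0.1]]'

```text
time_s: 31.32
eef_pos: [548.5, 244.3, 56.5]
tool_rot: [-0.001, 1.0, 0.0, 0.0]
wrist_force: [-0.3, 12.9, 2.5]
grip_width: 15.1
gripper_force: 26.3
```

Call:
move_arm --targets '[[[0,0,0.004],[0,0,0],0.1],[[0,0,0],[0,0,0],0.1]]'

```text
time_s: 31.58
eef_pos: [548.8, 244.3, 55.5]
tool_rot: [-0.001, 1.0, 0.0, 0.001]
wrist_force: [-3.4, 11.1, 19.4]
grip_width: 15.0
gripper_force: 28.3
```

Call:
move_arm --targets '[[[0,0,0.004],[0,0,0],0.1],[[0,0,0],[0,0,0],0.1]]'

```text
time_s: 31.82
eef_pos: [549.3, 244.3, 53.9]
tool_rot: [-0.001, 1.0, -0.0, 0.001]
wrist_force: [-2.8, 10.0, 26.4]
grip_width: 15.0
gripper_force: 29.6
```

Call:
move_arm --targets '[[[0,0,0],[0,0,0],0.4],[[0,0,0],[0,0,0],0.4],[[0,0,-0.05],[0,0,0],0.4],[[0,0,-0.08],[0,0,0],0.6],[[0,0,-0.06],[0,0,0],0.6],[[-0.06,0.006,0],[0,0,0],0.6],[[-0.08,0.008,0],[0,0,0],0.6],[[-0.08,0.008,0],[0,0,0],0.6],[[-0.07,0.008,0],[0,0,0],0.6],[[0,0,0],[0,0,0],0.6]]'

```text
time_s: 33.08
eef_pos: [400.8, 227.1, 147.8]
tool_rot: [0.001, 1.0, 0.0, -0.001]
wrist_force: [1.0, -1.0, 0.7]
grip_width: 51.2
gripper_force: 0.0
```

Call:
move_arm --targets '[[[0,0,0],[0,0,0],0.6],[[0,0,0],[0,0,0],0.6]]'

```text
time_s: 33.33
eef_pos: [404.5, 227.7, 148.1]
tool_rot: [-0.0, 1.0, -0.0, 0.0]
wrist_force: [-1.4, 0.2, -0.1]
grip_width: 50.9
gripper_force: 0.0
```

```bash
python3 - <<'E'
from h import *
T=tool();print(T[:3].round(3)); im,C,K=snap("pics/w12.png")
q=proj([[413,229,72]],C,K)[0]; print(q)
g=im.max(2); m=((g<75)).astype(np.uint8); n,l,st,ce=cv2.connectedComponentsWithStats(m)
for i in range(1,n):
    if 60<st[i,4]<20000 and abs(ce[i]-q).max()<90: 
        cn=cv2.findContours((l==i).astype(np.uint8),0,2)[0][0]; print(st[i],ce[i].round(1),cv2.minAreaRect(cn), cast(ce[i],72,C,K)[0].round(1))
x,y=q.astype(int)
cv2.imwrite("pics/w12b.png",cv2.resize(im[60:360,80:480],(800,600),interpolation=cv2.INTER_CUBIC))
E
```

```text
[[  1.     -0.      0.    404.528]
 [ -0.     -1.      0.    227.747]
 [  0.     -0.     -1.    148.11 ]]
[280.2225559  218.30241394]
[292 126  18  17 236] [300.1 134. ] ((300.5, 134.0), (16.0, 17.0), 90.0) [469.4 216.3  72. ]
[273 187  31  62 996] [287.6 214.8] ((288.6153869628906, 217.076904296875), (63.149391174316406, 23.926164627075195), 78.69007110595703) [415.5 223.9  72. ]
```

View pics/w12b.png

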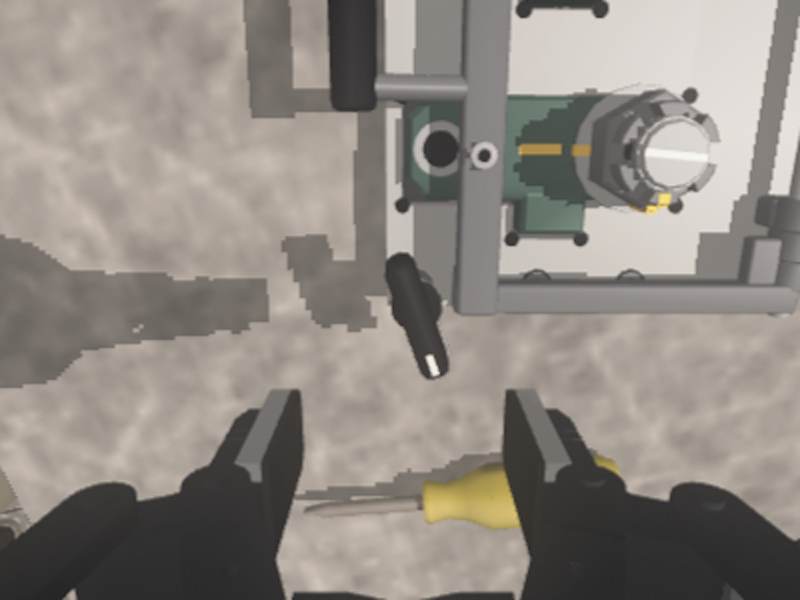

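```bash
python3 - <<'E'
from h import *
C,K=cam("wrist"); f=lambda *p:np.array(p)/2+[80,60]
e=cast(f((400,258),(434,376)),72,C,K); print(e.round(1),ang(e[0],e[1]),np.linalg.norm(e[0]-e[1])); c=e.mean(0); print(c)
go((c[0]-.5,c[1]-.8,73),ang(e[0],e[1])-180)
# white line / nut 3 data from this picture
arm(f((677,152))[0],f((440,149))[0],f((645,152))[0],f((705,157))[0],f((655,205))[0],C,K,zb=8)
E
```

```text
[[433.5 229.1  72. ]
 [390.7 217.1  72. ]] -164.35175564254308 44.491183886325324
[412.1236426  223.05447263  72.        ]
yaw now -0.01 turn_z total -1.822 units; shift total [0.0109 0.0144 0.1502] (>= 2 rows)
stud [468.  140.7] tail dir 90.7 dist 72.9 line 85.4 mod180 yellow corner -177.5 dist 18.7
```

Call:
move_arm --targets '[[[0,0,0],[0,0,-0.911],0.4],[[0,0,0],[0,0,-0.911],0.4],[[0.0109,0.0144,0],[0,0,0],0.4],[[0,0,0.06],[0,0,0],0.4],[[0,0,0.06],[0,0,0],0.4],[[0,0,0.026],[0,0,0],0.4],[[0,0,0],[0,0,0],0.4]]'

```text
time_s: 34.25
eef_pos: [410.9, 221.9, 74.9]
tool_rot: [0.0, 0.991, 0.135, -0.001]
wrist_force: [0.5, 0.6, 1.2]
grip_width: 34.3
gripper_force: 0.0
```

Call:
move_arm --targets '[[[0,0,0],[0,0,0],0.05],[[0,0,0],[0,0,0],0.05],[[0,0,0],[0,0,0],0.05],[[0,0,0],[0,0,0],0.05]]' --grip_force 40

```text
time_s: 34.75
eef_pos: [411.5, 222.8, 76.3]
tool_rot: [-0.0, 0.991, 0.136, 0.001]
wrist_force: [-1.4, 6.0, 1.1]
grip_width: 9.7
gripper_force: 40.6
```

Call:
move_arm --targets '[[[0,0,0],[0,0,-1],0.05],[[0,0,0],[0,0,-1],0.05],[[0,0,0],[0,0,-1],0.05],[[0,0,0],[0,0,-1],0.05],[[0,0,0],[0,0,-1],0.05],[[0,0,0],[0,0,-1],0.05],[[0,0,0],[0,0,-1],0.05],[[0,0,0],[0,0,-1],0.05],[[0,0,0],[0,0,0],0.05]]'

```text
time_s: 35.88
eef_pos: [410.8, 223.4, 76.3]
tool_rot: [-0.0, 0.74, 0.672, 0.001]
wrist_force: [-7.5, 16.8, 2.9]
grip_width: 9.9
gripper_force: 40.9
```

Call:
move_arm --targets '[[[0,0,0],[0,0,-0.4],0.05],[[0,0,0],[0,0,-0.4],0.05],[[0,0,0],[0,0,0],0.05]]'

```text
time_s: 36.25
eef_pos: [410.7, 223.2, 76.3]
tool_rot: [-0.0, 0.699, 0.715, 0.001]
wrist_force: [-7.5, 14.5, 3.6]
grip_width: 10.2
gripper_force: 41.4
```

```bash
python3 - <<'E'
from h import *
T=tool();print(T[:3,3],ang([0,0],T[:2,0]),readout.get_obs()["ft_torque"])
E
```

```text
[410.68045876 223.20950554  76.27617667] 91.28052940512183 [ 2.45286597  1.25081248 -0.39120552]
```

Call:
move_arm --targets '[[[0,0,0],[0,0,-0.3],0.05],[[0,0,0],[0,0,0],0.05]]'

```text
time_s: 36.5
eef_pos: [410.7, 223.2, 76.3]
tool_rot: [-0.0, 0.683, 0.73, 0.001]
wrist_force: [-8.5, 13.7, 6.1]
grip_width: 10.0
gripper_force: 50.4
```

```bash
python3 - <<'E'
from h import *
T=tool();o=readout.get_obs();print(T[:3,3],ang([0,0],T[:2,0]),o["ft_torque"],o["wrist_force"])
E
```

```text
[410.6779176  223.19664017  76.30118597] 93.80628259053105 [ 2.37346836  1.25466671 -0.97333012] [-8.47440929 13.71187254  6.07156703]
```

Call:
move_arm --targets '[[[0,0,0],[0,0,0.3],0.4],[[0,0,0],[0,0,0],0.4],[[0,0,-0.05],[0,0,0],0.4],[[0,0,-0.08],[0,0,0],0.6],[[0,0,0],[0,0,0],0.6],[[0,0,0],[0,0,0],0.6]]'

```text
time_s: 37.25
eef_pos: [410.9, 222.1, 140.4]
tool_rot: [0.0, 0.699, 0.715, 0.0]
wrist_force: [0.3, 0.2, -0.4]
grip_width: 51.3
gripper_force: 0.0
```

```bash
cat >> h.py <<'E'
def line(im,C,K,s,zs):
    """white line direction (deg mod 180) on stud end near world point s at height zs: bright pixels in the disc, cv2.fitLine"""
    px=proj([[s[0],s[1],zs]],C,K)[0]; r=9.5*K[0,0]/np.linalg.norm(np.array([s[0],s[1],zs])-C[:3,3])
    yy,xx=np.mgrid[:im.shape[0],:im.shape[1]]; d=np.hypot(xx-px[0],yy-px[1])<r
    g=cv2.cvtColor(im,cv2.COLOR_BGR2GRAY).astype(float); th=np.percentile(g[d],86)
    p=np.c_[xx[d&(g>=th)],yy[d&(g>=th)]]; w=cast(p,zs,C,K)[:,:2]
    vx,vy,x0,y0=cv2.fitLine(w.astype(np.float32),cv2.DIST_HUBER,0,.01,.01).ravel()
    rs=np.abs((w[:,0]-x0)*vy-(w[:,1]-y0)*vx)
    return np.degrees(np.arctan2(vy,vx))%180, rs.mean().round(2), len(p), (x0,y0), px.round(0), np.percentile(g[d],[10,50,th and 95]).round(0)
E
python3 - <<'E'
from h import *
Rz=lambda c,s,t:np.array([[c,s,t[0]],[s,-c,t[1]],[0,0,t[2]]])
def TT(yaw,p):
    a=np.radians(yaw); T=np.eye(4); T[:3]=np.c_[[[np.cos(a),np.sin(a),0],[np.sin(a),-np.cos(a),0],[0,0,-1]],np.array(p)]; return T
for fn,yaw,p,s,z in[("w4",.46,(642.65,136.45,97.5),(643.5,137.2),108),("w7",4.64,(554.2,139.5,100.7),(551.5,140),106.5),("w9",2.24,(464.1,138.2,92.7),(465,139),100.7),("w7",4.64,(554.2,139.5,100.7),(641.4,140.5),72),("w12",0,(404.5,227.7,148.1),(468,140.7),72)]:
    C,K=cam("wrist",TT(yaw,p)); print(fn,line(cv2.imread(f"pics/{fn}.png"),C,K,s,z))
T=tool();print(T[:3,3],ang([0,0],T[:2,0])); go((467.7,140.5,120),121.5)
E
```

```text
w4 (np.float32(78.65317), np.float64(0.58), 205, (np.float32(641.8755), np.float32(137.44185)), array([280., 301.]), array([132., 133., 185.]))
w7 (np.float32(13.3715725), np.float64(3.28), 194, (np.float32(550.1514), np.float32(139.7165)), array([280., 301.]), array([132., 132., 185.]))
w9 (np.float32(85.043465), np.float64(1.68), 203, (np.float32(465.5368), np.float32(138.97144)), array([280., 297.]), array([139., 140., 193.]))
w7 (np.float32(80.21773), np.float64(0.46), 161, (np.float32(641.53143), np.float32(140.46254)), array([295.,  91.]), array([215., 216., 246.]))
w12 (np.float32(84.63178), np.float64(0.46), 82, (np.float32(468.3924), np.float32(140.65964)), array([418., 138.]), array([211., 214., 245.]))
[410.86356546 222.1092778  140.43860257] 91.32978682164446
yaw now 91.33 turn_z total -3.510 units; shift total [-0.1986  0.0116  0.0409] (>= 2 rows)
```

Call:
move_arm --targets '[[[0,0,0],[0,0,-0.8775],0.65],[[0,0,0],[0,0,-0.8775],0.65],[[0,0,0],[0,0,-0.8775],0.65],[[0,0,0],[0,0,-0.8775],0.65],[[-0.065,0.0036,0],[0,0,0],0.65],[[-0.065,0.004,0],[0,0,0],0.65],[[-0.0686,0.004,0],[0,0,0],0.65],[[0,0,0],[0,0,0],0.65],[[0,0,0],[0,0,0],0.65]]'

```text
time_s: 38.38
eef_pos: [467.0, 140.5, 139.6]
tool_rot: [-0.001, 0.489, 0.872, -0.0]
wrist_force: [-0.6, 0.0, 0.4]
grip_width: 55.4
gripper_force: 0.0
```

```bash
python3 - <<'E'
from h import *
T=tool();print(T[:3,3],ang([0,0],T[:2,0])); im,C,K=snap("pics/w13.png")
for s in[(467.7,140.5),(555.5,140.3),(643,140.3)]:print(proj([[*s,72]],C,K).round(0), line(im,C,K,s,72)[:4])
go((467.7,140.5,64),121.5)
E
```

```text
[466.95749606 140.49419914 139.59020558] 121.44752219868818
[[282. 236.]] (np.float32(84.19146), np.float64(0.56), 88, (np.float32(467.25546), np.float32(140.76959)))
[[387. 296.]] (np.float32(7.1418896), np.float64(1.6), 98, (np.float32(552.9971), np.float32(145.93123)))
[[479. 349.]] (np.float32(30.365461), np.float64(2.23), 109, (np.float32(638.8493), np.float32(143.18037)))
yaw now 121.48 turn_z total -0.002 units; shift total [-0.0014  0.0011  0.1515] (>= 2 rows)
```

Call:
move_arm --targets '[[[-0.0014,0.001,0.06],[0,0,0],0.65],[[0,0,0.06],[0,0,0],0.65],[[0,0,0.03],[0,0,0],0.65],[[0,0,0],[0,0,0],0.65],[[0,0,0],[0,0,0],0.3],[[0,0,0],[0,0,0],0.3],[[0,0,0],[0,0,0],0.3],[[0,0,0],[0,0,0],0.3]]' --grip_force 100

```text
time_s: 39.42
eef_pos: [468.2, 140.3, 66.3]
tool_rot: [0.0, 0.489, 0.872, 0.0]
wrist_force: [-4.5, 0.4, 6.8]
grip_width: 34.0
gripper_force: 98.9
```

Call:
move_arm --targets '[[[0,0,0],[0,0,0.5],0.3],[[0,0,0],[0,0,1],0.3],[[0,0,0],[0,0,1],0.3],[[0,0,0],[0,0,1],0.3],[[0,0,0],[0,0,1],0.3],[[0,0,0],[0,0,0],0.3]]'

```text
time_s: 40.17
eef_pos: [468.2, 140.3, 66.3]
tool_rot: [0.0, 0.751, 0.66, 0.0]
wrist_force: [-4.9, -1.3, 7.4]
grip_width: 34.2
gripper_force: 99.1
```

```bash
python3 - <<'E'
from h import *
T=tool();o=readout.get_obs();print(T[:3,3],ang([0,0],T[:2,0]),o["ft_torque"],o["wrist_force"],o["joints"][5]); im,C,K=snap("pics/w14.png")
print(line(im,C,K,(467.7,140.5),72))
hsv=cv2.cvtColor(im,cv2.COLOR_BGR2HSV); m=cv2.inRange(hsv,(18,110,110),(35,255,255)); n,l,st,ce=cv2.connectedComponentsWithStats(m)
for i in range(1,n):
    if st[i,4]>6: p=cast(ce[i],50,C,K)[0]; print(st[i,4],ce[i].round(0),p.round(0),ang((467.7,140.5),p).round(1),np.hypot(*(p[:2]-(467.7,140.5))).round(1))
E
```

```text
[468.22129122 140.2604583   66.29511235] 82.66465204123145 [-0.48711531  0.52036412 -0.26557755] [-4.92066187 -1.29027898  7.42837096] 0.2969541856403125
(np.float32(85.43324), np.float64(0.59), 210, (np.float32(467.806), np.float32(141.20552)), array([281., 296.]), array([236., 239., 247.]))
232 [434. 177.] [544. 180.  50.] 27.3 86.1
5003 [ 25. 252.] [342. 168.  50.] 167.8 128.3
215 [272. 196.] [469. 180.  50.] 88.6 39.8
105 [443. 205.] [549. 166.  50.] 17.3 85.0
74 [275. 223.] [468. 167.  50.] 89.0 26.3
128 [248. 260.] [452. 149.  50.] 150.5 17.8
209 [420. 261.] [538. 137.  50.] -2.6 70.5
58 [441. 271.] [549. 130.  50.] -7.2 81.7
12 [256. 274.] [455. 141.  50.] 178.6 12.9
```

```bash
cat >> h.py <<'E'
def yel(im,C,K,s,zs=(58,39)):
    hsv=cv2.cvtColor(im,cv2.COLOR_BGR2HSV); m=cv2.inRange(hsv,(18,100,100),(35,255,255)); n,l,st,ce=cv2.connectedComponentsWithStats(m)
    for i in range(1,n):
        if st[i,4]<5: continue
        p=[cast(ce[i],z,C,K)[0] for z in zs]; d=[np.hypot(*(q[:2]-s)) for q in p]
        if min(d)<50: print("yel",st[i].tolist(),[(z,round(ang(s,q),1),round(r,1)) for z,q,r in zip(zs,p,d)])
E
python3 - <<'E'
from h import *
a=np.radians(121.46); T=np.eye(4); T[:3]=np.c_[[[np.cos(a),np.sin(a),0],[np.sin(a),-np.cos(a),0],[0,0,-1]],np.array([466.96,140.49,139.6])]
C,K=cam("wrist",T); yel(cv2.imread("pics/w13.png"),C,K,np.array([467.5,140.7]),(67,58,39,28))
a=np.radians(0); T[:3]=np.c_[[[np.cos(a),np.sin(a),0],[np.sin(a),-np.cos(a),0],[0,0,-1]],np.array([404.53,227.75,148.1])]
C,K=cam("wrist",T); print("w12");yel(cv2.imread("pics/w12.png"),C,K,np.array([468.2,140.7]),(67,58,39,28))
print("w14");C,K=cam("wrist"); yel(cv2.imread("pics/w14.png"),C,K,np.array([467.8,140.6]),(67,58,39,28))
E
```

```text
yel [298, 171, 14, 20, 110] [(67, np.float64(100.0), np.float64(39.2)), (58, np.float64(98.0), np.float64(37.9)), (39, np.float64(93.5), np.float64(35.3)), (28, np.float64(90.5), np.float64(33.9))]
yel [293, 193, 8, 10, 41] [(67, np.float64(101.3), np.float64(26.8)), (58, np.float64(98.5), np.float64(24.8)), (39, np.float64(91.0), np.float64(21.1)), (28, np.float64(85.3), np.float64(19.1))]
yel [257, 207, 10, 19, 72] [(67, np.float64(174.2), np.float64(18.4)), (58, np.float64(-177.0), np.float64(17.4)), (39, np.float64(-156.0), np.float64(16.8)), (28, np.float64(-144.1), np.float64(17.4))]
w12
yel [340, 132, 21, 5, 105] [(67, np.float64(87.5), np.float64(42.6)), (58, np.float64(87.9), np.float64(40.6)), (39, np.float64(88.8), np.float64(36.4)), (28, np.float64(89.5), np.float64(33.9))]
yel [366, 132, 9, 6, 48] [(67, np.float64(87.4), np.float64(29.6)), (58, np.float64(88.0), np.float64(27.0)), (39, np.float64(89.6), np.float64(21.6)), (28, np.float64(91.0), np.float64(18.5))]
yel [395, 157, 20, 10, 66] [(67, np.float64(170.6), np.float64(16.4)), (58, np.float64(-176.5), np.float64(17.4)), (39, np.float64(-155.6), np.float64(21.7)), (28, np.float64(-147.5), np.float64(25.2))]
w14
yel [267, 182, 11, 29, 220] [(67, np.float64(87.6), np.float64(43.8)), (58, np.float64(88.2), np.float64(41.6)), (39, np.float64(89.8), np.float64(37.1)), (28, np.float64(90.9), np.float64(34.4))]
yel [271, 218, 9, 12, 79] [(67, np.float64(87.6), np.float64(31.8)), (58, np.float64(88.4), np.float64(28.8)), (39, np.float64(91.1), np.float64(22.4)), (28, np.float64(93.5), np.float64(18.7))]
yel [244, 242, 15, 36, 183] [(67, np.float64(129.7), np.float64(19.2)), (58, np.float64(142.9), np.float64(17.4)), (39, np.float64(175.2), np.float64(17.2)), (28, np.float64(-168.8), np.float64(19.5))]
```

Call:
move_arm --targets '[[[0,0,0],[0,0,1],0.3],[[0,0,0],[0,0,1],0.3],[[0,0,0],[0,0,1],0.3],[[0,0,0],[0,0,1],0.3],[[0,0,0],[0,0,1],0.3],[[0,0,0],[0,0,1],0.3],[[0,0,0],[0,0,1],0.3],[[0,0,0],[0,0,1],0.3],[[0,0,0],[0,0,1],0.3],[[0,0,0],[0,0,0.7],0.3]]'

```text
time_s: 41.48
eef_pos: [468.0, 140.0, 66.2]
tool_rot: [0.0, 1.0, -0.006, 0.0]
wrist_force: [-3.6, -3.1, 6.8]
grip_width: 33.9
gripper_force: 99.3
```

Call:
move_arm --targets '[[[0,0,0],[0,0,0],0.3],[[0,0,0],[0,0,0],0.3]]'

```text
time_s: 41.72
eef_pos: [468.0, 140.0, 66.2]
tool_rot: [0.0, 1.0, -0.005, -0.0]
wrist_force: [-2.8, -4.5, 8.0]
grip_width: 34.2
gripper_force: 99.5
```

```bash
cat > n.py <<'E'
from h import *
import sys
s=np.array([float(sys.argv[1]),float(sys.argv[2])]); T=tool();o=readout.get_obs();y=ang([0,0],T[:2,0]);print(T[:3,3].round(1),"yaw",y.round(2),"tz",o["ft_torque"][2].round(2),"j6",o["joints"][5].round(2)); im,C,K=snap(f"pics/{sys.argv[3]}.png")
L=line(im,C,K,s,72); print(L[:4],L[5]); yel(im,C,K,s,(58,28))
e=((y-90)-L[0]+30)%60-30; print("slot - line (cw still to go) %.2f deg = %.3f units"%(e,np.radians(e)/.15))
E
python3 n.py 467.8 140.6 w15
```

```text
[468.  140.   66.2] yaw -0.56 tz -0.11 j6 1.75
(np.float32(84.54551), np.float64(0.64), 197, (np.float32(467.86444), np.float32(140.70586))) [131. 132. 182.]
yel [244, 242, 9, 32, 125] [(58, np.float64(55.3), np.float64(19.0)), (28, np.float64(100.2), np.float64(19.7))]
yel [208, 251, 29, 7, 174] [(58, np.float64(64.8), np.float64(31.3)), (28, np.float64(90.6), np.float64(35.0))]
yel [249, 269, 10, 10, 59] [(58, np.float64(77.9), np.float64(13.6)), (28, np.float64(128.8), np.float64(21.1))]
slot - line (cw still to go) 4.90 deg = 0.570 units
```

Call:
move_arm --targets '[[[0,0,0],[0,0,0.3],0.3],[[0,0,0],[0,0,0.27],0.3],[[0,0,0],[0,0,0],0.3],[[0,0,0],[0,0,0],0.3]]'

```text
time_s: 42.28
eef_pos: [468.0, 140.0, 66.3]
tool_rot: [0.0, 0.999, -0.047, 0.0]
wrist_force: [-3.9, -3.1, 8.1]
grip_width: 34.2
gripper_force: 99.5
```

```bash
python3 n.py 467.8 140.6 w16
```

```text
[468.  140.   66.3] yaw -5.44 tz 0.13 j6 1.83
(np.float32(84.7537), np.float64(0.94), 201, (np.float32(468.01593), np.float32(140.21178))) [130. 131. 181.]
yel [244, 242, 9, 32, 127] [(58, np.float64(50.5), np.float64(19.0)), (28, np.float64(95.3), np.float64(19.7))]
yel [209, 254, 24, 9, 156] [(58, np.float64(63.9), np.float64(30.8)), (28, np.float64(90.0), np.float64(35.6))]
yel [249, 269, 10, 10, 58] [(58, np.float64(73.1), np.float64(13.6)), (28, np.float64(123.9), np.float64(21.2))]
slot - line (cw still to go) -0.19 deg = -0.023 units
```

Call:
move_arm --targets '[[[0,0,0],[0,0,0],0.65],[[0,0,0],[0,0,0],0.65],[[0,0,-0.05],[0,0,0],0.65],[[0,0,-0.09],[0,0,0],0.65],[[0.058,-0.0056,0],[0,0,0],0.65],[[0.058,-0.0056,0],[0,0,0],0.65],[[0.058,-0.0056,0],[0,0,0],0.65],[[0,0,0],[0,0,-1],0.65],[[0,0,0],[0,0,-1],0.65],[[0,0,0],[0,0,-1],0.65]]'

```text
time_s: 43.58
eef_pos: [555.9, 140.3, 135.4]
tool_rot: [-0.0, 0.984, 0.179, 0.0]
wrist_force: [0.2, -1.2, 0.3]
grip_width: 55.7
gripper_force: 0.0
```

Call:
move_arm --targets '[[[0,0,0],[0,0,-1],0.65],[[0,0,0],[0,0,-1],0.65],[[0,0,0],[0,0,-1],0.65],[[0,0,0],[0,0,-1],0.65],[[0,0,0],[0,0,-1],0.65],[[0,0,0],[0,0,-1],0.65],[[0,0,0],[0,0,-1],0.65],[[0,0,0],[0,0,-1],0.65],[[0,0,0],[0,0,-1],0.65],[[0,0,0],[0,0,-1],0.65]]'

```text
time_s: 44.82
eef_pos: [555.9, 140.3, 135.5]
tool_rot: [0.0, 0.598, 0.801, 0.0]
wrist_force: [0.0, 0.5, 0.6]
grip_width: 55.7
gripper_force: 0.0
```

Call:
move_arm --targets '[[[0,0,0],[0,0,-1],0.65],[[0,0,0],[0,0,-1],0.65],[[0,0,0],[0,0,0],0.65],[[0,0,0],[0,0,0],0.65]]'

```text
time_s: 45.32
eef_pos: [555.9, 140.3, 135.4]
tool_rot: [0.0, 0.475, 0.88, 0.0]
wrist_force: [-0.5, -0.3, 0.5]
grip_width: 55.7
gripper_force: 0.0
```

```bash
python3 n.py 555.3 140.4 w17; python3 -c "
from h import *
go((555.3,140.3,66),123.5)
im=cv2.imread('pics/w17.png');C,K=cam('wrist');print('arm3');yel(im,C,K,np.array([467.8,140.4]),(58,28));print(line(im,C,K,(467.8,140.4),72)[:4])"
```

```text
[555.9 140.3 135.4] yaw 123.24 tz 0.02 j6 -0.44
(np.float32(83.14319), np.float64(0.54), 91, (np.float32(554.85583), np.float32(140.74518))) [222. 225. 247.]
yel [297, 172, 16, 19, 114] [(58, np.float64(98.2), np.float64(38.2)), (28, np.float64(90.5), np.float64(34.3))]
yel [292, 194, 8, 10, 43] [(58, np.float64(98.8), np.float64(25.1)), (28, np.float64(85.3), np.float64(19.3))]
yel [255, 208, 10, 19, 74] [(58, np.float64(-176.6), np.float64(17.4)), (28, np.float64(-143.2), np.float64(17.4))]
slot - line (cw still to go) 10.10 deg = 1.175 units
yaw now 123.27 turn_z total -0.027 units; shift total [ 0.0007 -0.0009  0.1387] (>= 2 rows)
arm3
yel [198, 105, 15, 22, 140] [(58, np.float64(81.3), np.float64(38.6)), (28, np.float64(90.7), np.float64(34.7))]
yel [189, 127, 9, 10, 51] [(58, np.float64(81.4), np.float64(25.5)), (28, np.float64(97.8), np.float64(20.0))]
yel [182, 146, 24, 12, 120] [(58, np.float64(56.2), np.float64(17.6)), (28, np.float64(61.3), np.float64(8.6))]
(np.float32(84.72966), np.float64(0.47), 92, (np.float32(467.3983), np.float32(140.70085)))
```

Call:
move_arm --targets '[[[0,0,0.06],[0,0,0],0.65],[[0,0,0.06],[0,0,0],0.65],[[0,0,0.02],[0,0,0],0.65],[[0,0,0],[0,0,0],0.65],[[0,0,0],[0,0,0],0.3],[[0,0,0],[0,0,0],0.3],[[0,0,0],[0,0,0],0.3],[[0,0,0],[0,0,0],0.3]]'

```text
time_s: 46.38
eef_pos: [556.1, 140.2, 66.7]
tool_rot: [0.001, 0.474, 0.881, 0.0]
wrist_force: [-3.5, -2.2, 8.1]
grip_width: 34.0
gripper_force: 98.7
```

Call:
move_arm --targets '[[[0,0,0],[0,0,0.5],0.3],[[0,0,0],[0,0,1],0.3],[[0,0,0],[0,0,1],0.3],[[0,0,0],[0,0,1],0.3],[[0,0,0],[0,0,1],0.3],[[0,0,0],[0,0,1],0.3],[[0,0,0],[0,0,1],0.3],[[0,0,0],[0,0,1],0.3],[[0,0,0],[0,0,1],0.3],[[0,0,0],[0,0,0],0.3]]'

```text
time_s: 47.62
eef_pos: [556.2, 140.0, 66.7]
tool_rot: [0.0, 0.905, 0.425, 0.001]
wrist_force: [-2.8, -3.6, 9.0]
grip_width: 34.1
gripper_force: 99.0
```

```bash
python3 n.py 555.3 140.4 w18
```

```text
[556.2 140.   66.7] yaw 50.24 tz -0.17 j6 0.84
(np.float32(83.52756), np.float64(0.67), 190, (np.float32(555.5613), np.float32(138.49164))) [137. 210. 245.]
yel [230, 198, 24, 25, 212] [(58, np.float64(76.9), np.float64(39.5)), (28, np.float64(89.7), np.float64(34.3))]
yel [249, 226, 13, 13, 90] [(58, np.float64(76.3), np.float64(27.0)), (28, np.float64(98.7), np.float64(19.5))]
yel [244, 242, 15, 37, 192] [(58, np.float64(108.9), np.float64(17.2)), (28, np.float64(158.0), np.float64(19.0))]
slot - line (cw still to go) -3.28 deg = -0.382 units
```

Call:
move_arm --targets '[[[0,0,0],[0,0,1],0.3],[[0,0,0],[0,0,1],0.3],[[0,0,0],[0,0,1],0.3],[[0,0,0],[0,0,1],0.3],[[0,0,0],[0,0,1],0.3],[[0,0,0],[0,0,1],0.3],[[0,0,0],[0,0,0.2],0.3],[[0,0,0],[0,0,0],0.3],[[0,0,0],[0,0,0],0.3]]'

```text
time_s: 48.8
eef_pos: [556.0, 139.9, 66.7]
tool_rot: [0.0, 1.0, -0.025, 0.0]
wrist_force: [-4.6, -3.5, 10.3]
grip_width: 33.8
gripper_force: 99.3
```

```bash
python3 n.py 555.3 140.4 w19
```

```text
[556.  139.9  66.7] yaw -2.88 tz 0.15 j6 1.76
(np.float32(82.83478), np.float64(0.8), 190, (np.float32(555.8047), np.float32(140.24025))) [129. 130. 179.]
yel [244, 242, 15, 36, 185] [(58, np.float64(57.2), np.float64(17.4)), (28, np.float64(105.4), np.float64(19.5))]
yel [209, 252, 25, 8, 163] [(58, np.float64(63.4), np.float64(31.4)), (28, np.float64(89.1), np.float64(35.3))]
slot - line (cw still to go) 4.28 deg = 0.498 units
```

Call:
move_arm --targets '[[[0,0,0],[0,0,0.25],0.3],[[0,0,0],[0,0,0.24],0.3],[[0,0,0],[0,0,0],0.3],[[0,0,0],[0,0,0],0.3]]'

```text
time_s: 49.35
eef_pos: [555.9, 139.9, 66.7]
tool_rot: [0.0, 0.998, -0.062, 0.0]
wrist_force: [-3.7, -3.5, 10.2]
grip_width: 34.1
gripper_force: 99.4
```

```bash
python3 n.py 555.5 140.3 w20
```

```text
[555.9 139.9  66.7] yaw -7.09 tz 0.13 j6 1.84
(np.float32(83.49598), np.float64(2.62), 200, (np.float32(556.19324), np.float32(140.38512))) [128. 129. 178.]
yel [244, 242, 15, 36, 180] [(58, np.float64(54.3), np.float64(17.3)), (28, np.float64(102.3), np.float64(19.7))]
yel [209, 255, 24, 9, 153] [(58, np.float64(63.4), np.float64(30.8)), (28, np.float64(89.5), np.float64(35.9))]
slot - line (cw still to go) -0.59 deg = -0.069 units
```

Aligned. On to arm 1.

Call:
move_arm --targets '[[[0,0,0],[0,0,0],0.65],[[0,0,0],[0,0,0],0.65],[[0,0,-0.05],[0,0,0],0.65],[[0,0,-0.09],[0,0,0],0.65],[[0.0577,-0.0075,0],[0,0,0],0.65],[[0.0577,-0.0075,0],[0,0,0],0.65],[[0.0577,-0.0075,0],[0,0,0],0.65],[[0,0,0],[0,0,-1],0.65],[[0,0,0],[0,0,-1],0.65],[[0,0,0],[0,0,-1],0.65]]'

```text
time_s: 50.65
eef_pos: [643.2, 140.7, 135.3]
tool_rot: [-0.0, 0.986, 0.165, 0.0]
wrist_force: [-1.0, -0.7, 0.1]
grip_width: 55.6
gripper_force: 0.0
```

Call:
move_arm --targets '[[[0,0,0],[0,0,-1],0.65],[[0,0,0],[0,0,-1],0.65],[[0,0,0],[0,0,-1],0.65],[[0,0,0],[0,0,-1],0.65],[[0,0,0],[0,0,-1],0.65],[[0,0,0],[0,0,-1],0.65],[[0,0,0],[0,0,-1],0.65],[[0,0,0],[0,0,-1],0.65],[[0,0,0],[0,0,-1],0.65],[[0,0,0],[0,0,-1],0.65]]'

```text
time_s: 51.9
eef_pos: [643.2, 140.7, 135.4]
tool_rot: [0.0, 0.609, 0.793, 0.0]
wrist_force: [0.5, 0.5, -0.5]
grip_width: 55.4
gripper_force: 0.0
```

Call:
move_arm --targets '[[[0,0,0],[0,0,-1],0.65],[[0,0,0],[0,0,-0.97],0.65],[[0,0,0],[0,0,0],0.65],[[0,0,0],[0,0,0],0.65]]'

```text
time_s: 52.4
eef_pos: [643.2, 140.7, 135.3]
tool_rot: [0.0, 0.49, 0.872, 0.0]
wrist_force: [-0.3, 0.8, 0.5]
grip_width: 55.7
gripper_force: 0.0
```

```bash
python3 n.py 643 140.3 w21; python3 -c "
from h import *
go((643,140.3,66),121.5)
im=cv2.imread('pics/w21.png');C,K=cam('wrist');print('arm2');yel(im,C,K,np.array([555.3,140.4]),(58,28));print(line(im,C,K,(555.3,140.4),72)[:4])"
```

```text
[643.2 140.7 135.3] yaw 121.35 tz 0.07 j6 -0.42
(np.float32(79.85939), np.float64(0.56), 91, (np.float32(640.34705), np.float32(140.89026))) [181. 216. 245.]
yel [294, 170, 15, 20, 115] [(58, np.float64(100.6), np.float64(39.0)), (28, np.float64(94.2), np.float64(34.7))]
yel [289, 193, 9, 9, 44] [(58, np.float64(102.7), np.float64(26.0)), (28, np.float64(92.4), np.float64(19.6))]
yel [252, 207, 11, 19, 76] [(58, np.float64(-177.6), np.float64(19.6)), (28, np.float64(-147.9), np.float64(19.7))]
slot - line (cw still to go) 11.49 deg = 1.337 units
yaw now 121.39 turn_z total -0.013 units; shift total [-0.0005 -0.0006  0.1387] (>= 2 rows)
arm2
yel [196, 109, 14, 22, 138] [(58, np.float64(80.4), np.float64(38.8)), (28, np.float64(89.9), np.float64(34.5))]
yel [187, 131, 9, 10, 50] [(58, np.float64(80.2), np.float64(25.8)), (28, np.float64(96.8), np.float64(19.9))]
yel [180, 150, 24, 13, 127] [(58, np.float64(53.0), np.float64(17.7)), (28, np.float64(54.1), np.float64(8.3))]
(np.float32(83.41371), np.float64(0.46), 89, (np.float32(555.33606), np.float32(140.42708)))
```

Call:
move_arm --targets '[[[0.0022,-0.0033,0.06],[0,0,0],0.65],[[0,0,0.06],[0,0,0],0.65],[[0,0,0.02],[0,0,0],0.65],[[0,0,0],[0,0,0],0.65],[[0,0,0],[0,0,0],0.3],[[0,0,0],[0,0,0],0.3],[[0,0,0],[0,0,0],0.3],[[0,0,0],[0,0,0],0.3]]'

```text
time_s: 53.45
eef_pos: [641.8, 140.8, 66.9]
tool_rot: [0.001, 0.488, 0.873, 0.001]
wrist_force: [-1.3, -0.8, 6.3]
grip_width: 33.9
gripper_force: 99.5
```

Call:
move_arm --targets '[[[0,0,0],[0,0,0.5],0.3],[[0,0,0],[0,0,1],0.3],[[0,0,0],[0,0,1],0.3],[[0,0,0],[0,0,1],0.3],[[0,0,0],[0,0,1],0.3],[[0,0,0],[0,0,1],0.3],[[0,0,0],[0,0,1],0.3],[[0,0,0],[0,0,1],0.3],[[0,0,0],[0,0,1],0.3],[[0,0,0],[0,0,0],0.3]]'

```text
time_s: 54.7
eef_pos: [642.0, 140.9, 66.9]
tool_rot: [0.0, 0.912, 0.41, 0.001]
wrist_force: [-0.5, 0.3, 4.7]
grip_width: 33.7
gripper_force: 99.4
```

```bash
python3 n.py 641.4 140.6 w22
```

```text
[642.  140.9  66.9] yaw 48.35 tz -0.08 j6 0.85
(np.float32(79.67278), np.float64(0.69), 191, (np.float32(641.0587), np.float32(138.63109))) [148. 221. 247.]
yel [230, 198, 24, 25, 213] [(58, np.float64(75.9), np.float64(39.9)), (28, np.float64(88.5), np.float64(34.9))]
yel [249, 226, 13, 13, 91] [(58, np.float64(75.7), np.float64(27.4)), (28, np.float64(97.8), np.float64(20.1))]
yel [244, 242, 15, 37, 179] [(58, np.float64(109.2), np.float64(17.7)), (28, np.float64(156.5), np.float64(19.9))]
slot - line (cw still to go) -1.32 deg = -0.154 units
```

Call:
move_arm --targets '[[[0,0,0],[0,0,1],0.3],[[0,0,0],[0,0,1],0.3],[[0,0,0],[0,0,1],0.3],[[0,0,0],[0,0,1],0.3],[[0,0,0],[0,0,1],0.3],[[0,0,0],[0,0,1],0.3],[[0,0,0],[0,0,0.4],0.3],[[0,0,0],[0,0,0],0.3],[[0,0,0],[0,0,0],0.3]]'

```text
time_s: 55.88
eef_pos: [641.8, 140.6, 66.9]
tool_rot: [-0.0, 0.998, -0.057, 0.001]
wrist_force: [-0.7, -1.7, 6.5]
grip_width: 33.9
gripper_force: 99.5
```

```bash
python3 n.py 641.6 140.7 w23
```

```text
[641.8 140.6  66.9] yaw -6.52 tz -0.11 j6 1.81
(np.float32(80.483826), np.float64(2.86), 194, (np.float32(641.6512), np.float32(141.08531))) [129. 130. 191.]
yel [244, 243, 8, 31, 117] [(58, np.float64(51.6), np.float64(19.3)), (28, np.float64(94.9), np.float64(20.5))]
yel [209, 253, 24, 9, 156] [(58, np.float64(62.8), np.float64(31.3)), (28, np.float64(88.3), np.float64(36.0))]
yel [249, 269, 10, 10, 58] [(58, np.float64(73.8), np.float64(14.2)), (28, np.float64(122.1), np.float64(21.9))]
slot - line (cw still to go) 2.99 deg = 0.348 units
```

Call:
move_arm --targets '[[[0,0,0],[0,0,0.2],0.3],[[0,0,0],[0,0,0.2],0.3],[[0,0,0],[0,0,0],0.3],[[0,0,0],[0,0,0],0.3],[[0,0,0],[0,0,0],0.65],[[0,0,0],[0,0,0],0.65],[[0,0,-0.05],[0,0,0],0.65],[[0,0,-0.09],[0,0,0],0.65],[[-0.07,0,0],[0,0,0],0.65],[[-0.07,0,-0.02],[0,0,0],0.65]]'

```text
time_s: 57.18
eef_pos: [571.3, 152.9, 145.5]
tool_rot: [-0.0, 0.996, -0.087, 0.0]
wrist_force: [-0.2, -0.4, -0.3]
grip_width: 55.6
gripper_force: 0.0
```

Call:
move_arm --targets '[[[-0.07,0,-0.02],[0,0,0],0.65],[[0,0,0],[0,0,0],0.65],[[0,0,0],[0,0,0],0.65]]'

```text
time_s: 57.55
eef_pos: [538.5, 158.9, 155.5]
tool_rot: [-0.0, 0.996, -0.087, 0.001]
wrist_force: [1.0, -0.7, -0.3]
grip_width: 55.5
gripper_force: 0.0
```

```bash
python3 - <<'E'
from h import *
T=tool();print(T[:3,3],ang([0,0],T[:2,0])); im,C,K=snap("pics/w24.png")
for s in[(467.7,140.5),(555.4,140.4),(641,140.8)]:
    s=np.array(s); print(proj([[*s,72]],C,K).round(0),line(im,C,K,s,72)[:4]); yel(im,C,K,s,(58,28))
cs=[]
for s in[(641,140.8),(555.4,140.4),(467.7,140.5),(411,223)]:
    x,y=proj([[*s,60]],C,K)[0].astype(int); cs.append(cv2.resize(im[max(y-45,0):y+45,x-60:x+60],(400,300),interpolation=cv2.INTER_CUBIC))
cv2.imwrite("pics/fin.png",np.vstack([np.hstack(cs[:2]),np.hstack(cs[2:])]))
E
```

```text
[538.533545   158.91475308 155.5440061 ] -9.93827049733124
[[321. 306.]] (np.float32(84.27661), np.float64(0.59), 61, (np.float32(467.62897), np.float32(140.14677)))
yel [289, 276, 17, 23, 109] [(58, np.float64(57.3), np.float64(19.2)), (28, np.float64(113.4), np.float64(19.1))]
yel [270, 282, 17, 6, 70] [(58, np.float64(61.4), np.float64(35.6)), (28, np.float64(90.0), np.float64(34.7))]
[[304. 200.]] (np.float32(83.255104), np.float64(0.54), 81, (np.float32(555.4257), np.float32(140.24216)))
yel [277, 177, 12, 15, 72] [(58, np.float64(54.1), np.float64(17.2)), (28, np.float64(75.0), np.float64(15.5))]
yel [251, 190, 19, 8, 89] [(58, np.float64(78.0), np.float64(31.8)), (28, np.float64(89.9), np.float64(34.4))]
yel [271, 192, 7, 5, 29] [(58, np.float64(77.6), np.float64(21.1)), (28, np.float64(95.9), np.float64(22.6))]
[[282.  69.]] (np.float32(77.66725), np.float64(0.47), 90, (np.float32(641.0711), np.float32(140.87215)))
yel [253, 53, 12, 9, 70] [(58, np.float64(49.3), np.float64(17.9)), (28, np.float64(39.9), np.float64(22.8))]
yel [249, 78, 6, 7, 35] [(58, np.float64(94.5), np.float64(21.2)), (28, np.float64(84.3), np.float64(23.3))]
yel [227, 81, 22, 9, 125] [(58, np.float64(94.8), np.float64(31.3)), (28, np.float64(88.0), np.float64(34.7))]
```

View pics/fin.png

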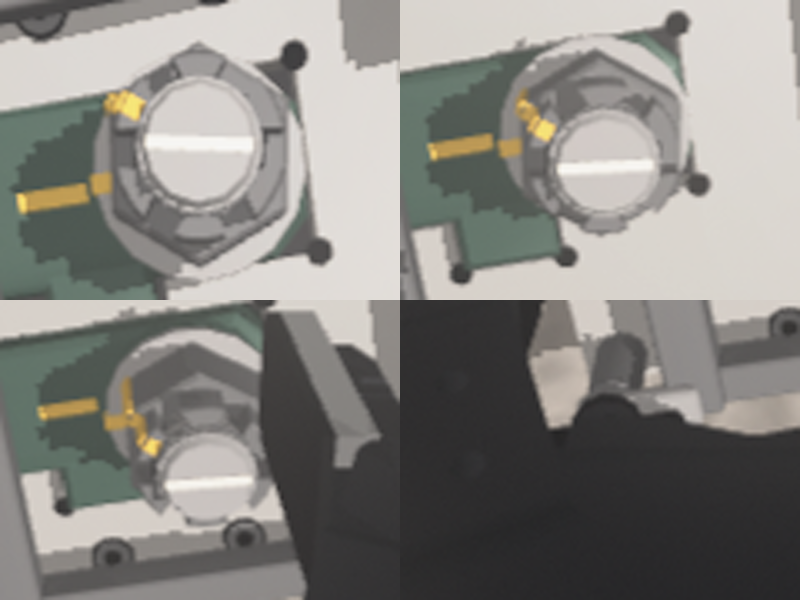

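Call:
move_arm --targets '[[[0.07,0,0],[0,0,0],0.65],[[0.07,0,0],[0,0,0],0.65],[[0.0688,0.0004,0],[0,0,0],0.65],[[0,0,0.06],[0,0,0],0.65],[[0,0,0.08],[0,0,0],0.65],[[0,0,0.037],[0,0,0],0.65],[[0,0,0],[0,0,0],0.3],[[0,0,0],[0,0,0],0.3],[[0,0,0],[0,0,0],0.3],[[0,0,0],[0,0,0],0.3]]'

```text
time_s: 58.85
eef_pos: [640.6, 140.6, 67.4]
tool_rot: [-0.0, 0.996, -0.087, 0.0]
wrist_force: [-2.0, -1.3, -4.6]
grip_width: 33.9
gripper_force: 101.1
```

```bash
python3 n.py 641.4 140.7 w25
```

```text
[640.6 140.6  67.4] yaw -9.94 tz 0.17 j6 1.87
(np.float32(165.62682), np.float64(2.08), 218, (np.float32(644.1637), np.float32(139.54651))) [129. 130. 195.]
yel [243, 241, 16, 35, 185] [(58, np.float64(54.1), np.float64(17.2)), (28, np.float64(100.5), np.float64(20.2))]
yel [210, 254, 23, 10, 152] [(58, np.float64(62.8), np.float64(30.5)), (28, np.float64(88.4), np.float64(36.0))]
slot - line (cw still to go) -25.57 deg = -2.975 units
```

```bash
python3 - <<'E'
from h import *
for fn,T0 in(("w25",None),):
    C,K=cam("wrist"); im=cv2.imread(f"pics/{fn}.png"); g=cv2.cvtColor(im,cv2.COLOR_BGR2GRAY)
    m=(g>155).astype(np.uint8); m[:270]=0; m[325:]=0; m[:,:240]=0; m[:,320:]=0
    n,l,st,ce=cv2.connectedComponentsWithStats(m)
    for i in range(1,n):
        if st[i,4]<20: continue
        p=np.argwhere(l==i)[:,::-1]; w=cast(p,72,C,K)[:,:2]; v=cv2.fitLine(w.astype(np.float32),2,0,.01,.01).ravel()
        print(st[i],ce[i].round(0),(np.degrees(np.arctan2(v[1],v[0]))%180).round(2),np.abs((w[:,0]-v[2])*v[1]-(w[:,1]-v[3])*v[0]).mean().round(2))
E
```

```text
[250 270   9   3  22] [253. 271.] 87.33 0.3
[263 270  35  10 202] [283. 273.] 75.69 1.0
[259 289  45   5 200] [280. 291.] 78.62 0.56
[277 295   9  12  73] [281. 301.] 0.18 0.72
[ 243  298   77   27 1243] [282. 316.] 81.46 2.61
```

Call:
move_arm --targets '[[[0,0,0],[0,0,0.21],0.3],[[0,0,0],[0,0,0],0.3],[[0,0,0],[0,0,0],0.3],[[0,0,0],[0,0,0],0.65],[[0,0,0],[0,0,0],0.65],[[0,0,-0.05],[0,0,0],0.65],[[0,0,-0.09],[0,0,0],0.65],[[0,0,0],[0,0,0],0.65],[[0,0,0],[0,0,0],0.65]]'

```text
time_s: 60.02
eef_pos: [640.6, 140.6, 136.7]
tool_rot: [-0.0, 0.995, -0.102, 0.0]
wrist_force: [-0.0, 0.6, -0.2]
grip_width: 55.9
gripper_force: 0.0
```

```bash
python3 n.py 641 140.8 w26
```

```text
[640.6 140.6 136.7] yaw -11.76 tz -0.03 j6 1.9
(np.float32(77.93906), np.float64(0.72), 100, (np.float32(640.7725), np.float32(139.17828))) [128. 191. 238.]
yel [255, 206, 11, 20, 84] [(58, np.float64(52.0), np.float64(17.2)), (28, np.float64(84.8), np.float64(17.8))]
yel [230, 219, 26, 8, 128] [(58, np.float64(69.7), np.float64(28.1)), (28, np.float64(88.9), np.float64(32.4))]
slot - line (cw still to go) 0.30 deg = 0.035 units
```

Call:
move_arm --targets '[[[-0.08,0,-0.02],[0,0,0],0.65],[[-0.1,-0.03,-0.02],[0,0,0],0.65],[[-0.1,-0.03,-0.02],[0,0,0],0.65],[[-0.1,-0.05,-0.02],[0,0,0],0.65],[[-0.1,-0.02,0],[0,0,0],0.65],[[0,0,0],[0,0,0],0.65],[[0,0,0],[0,0,0],0.65]]'

```text
time_s: 60.95
eef_pos: [419.0, 253.1, 176.4]
tool_rot: [0.0, 0.995, -0.102, -0.0]
wrist_force: [0.1, 0.5, -0.5]
grip_width: 55.7
gripper_force: 0.0
```

```bash
python3 - <<'E'
from h import *
T=tool();print(T[:3,3]); im,C,K=snap("pics/w27.png"); q=proj([[411,223,72]],C,K)[0]; print(q)
m=(im.max(2)<75).astype(np.uint8); n,l,st,ce=cv2.connectedComponentsWithStats(m)
for i in range(1,n):
    if 60<st[i,4]<20000 and abs(ce[i]-q).max()<60:
        w=cast(np.argwhere(l==i)[:,::-1],72,C,K)[:,:2]; v=cv2.fitLine(w.astype(np.float32),2,0,.01,.01).ravel(); print("wing",st[i],w.mean(0).round(1),np.degrees(np.arctan2(v[1],v[0])).round(1)%180)
wp=np.argwhere((im.min(2)>200)&(np.hypot(*(np.mgrid[:420,:560]-q[::-1][:,None,None]))<40))[:,::-1]
print("white mark", cast(np.median(wp,axis=0),72,C,K)[0].round(1) if len(wp) else None,len(wp))
E
```

```text
[418.97253233 253.14513319 176.36245752]
[321.23968356 219.27350665]
wing [351 157   5  20  63] [446.5 192.4] 171.2
wing [293 201  56  28 942] [415.  224.9] 91.4
white mark [410.5 207.3  72. ] 21
```

```bash
python3 -c "
from cell import order
print(order.close_job())"
```

```text
the job is handed in; nothing more can be done
None
```

The job is handed in, with no verdict returned: all three link arms are home in the jig, the frame is shut and latched, and each castle nut is tightened past its mark to the first slot in line with the cotter hole (measured within about 2° in the last pictures).

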